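Nest the steel dip pans with their handles fanned

ROBOT

A 6-joint arm with a two-finger parallel gripper is mounted at the origin on the work surface. World frame = base frame: x ahead of the robot, y to its left, z up, the work surface at z = 0. Lengths are in m, angles in degrees, forces in N, time in s.
With the tool pointing down it reaches from about 0.4 to 0.825 m from the base axis. Payload 7 kg.
Tool frame: the origin (TCP) lies at the very end of the fingers, on their centre line; the grasp point (between the pads) lies 19 mm behind it (r.grasp_offset is the z of the grasp point in the tool frame, in m); z points along the fingers, y is the direction in which the jaws open and shut (so a half turn about z gives the same grasp; the last joint's range is limited). The gripper opens to 88 mm and grips with 3 to 60 N. Pads are 19 mm wide; open, the fingers measure 130 mm over their backs; the gripper's body (78 mm by 193 mm) begins 47 mm behind the grasp point.
Start: joints at [91.507, 20.546, 0.682, 0, -70.136, -16.507], TCP at [0.175, 0.652, 0.206] pointing down, gripper open.
Joint ranges: [-176.03, 176.03], [-82.01, 121.73], [-58.28, 71.71], [-173.87, 95.51], [-174.79, -0.11], [-173.66, 173.66]. Speed limits (degrees/s): [136.94, 136.94, 172.46, 180, 180, 180].

INTERFACE

Orientations are given as [roll, pitch, yaw] about the fixed x, y, z axes, in that order (R = Rz(yaw) Ry(pitch) Rx(roll)).
In Python, from plant import r gives the robot as it stands.
- The arm moves only by the tool carry_out, never from a script. Its argument "plan" is a list of rows, each a list of 6 numbers: the shift along the world's x, y, z in m, then the turn, a rotation vector about the world's x, y, z in rad. In form: [[tx, ty, tz, wx, wy, wz], ...]. A call has 1 to 12 rows; each row shifts and turns the pose as measured when the row begins; what a row does not reach is not made up. A row lasts 1/12 s, in which the tool goes at most 41.7 mm and 7.16 degrees, less where a joint would pass 70% of its speed; a pose out of reach is approached as far as the arm can. A call with a gripper value outside its range is refused whole. "fingers" is the closure, from -1 (fully open) to 1 (shut), set as the call begins (left out, the last holds). The fingers move at their own pace and stop on an object; "force" is the grip in N (left out, the last holds). Time passes only in rows, so rows that do not move let the fingers close. It gives the time, the measured TCP pose, the force and the opening at its end, in the units of the state.
- r.get_state(): the state, without advancing time (a new reading comes with each control period).
- r.capture(name): name is "scene" or "top" or "wrist"; returns the picture (420x560x3 uint8, red, green, blue); there is no depth.
- r.camera_model(name): a dict with "fov_y" (degrees; the focal length in pixels is half the picture's height over the tangent of half this angle, whatever the lens; pixels are square), "cx", "cy" (the principal point, pixels), "R" (3x3) and "t" (3): a world point X has camera coordinates R X + t; the wrist camera has in their place "mount" (4x4, takes a point from camera to tool coordinates, whose origin is the TCP and whose axes are the flange's). Camera axes: x right, y down, z forward; pixel columns grow to the right and rows downward; lengths in m; the calibration is good to about 2 mm. A picture is of the moment at which its call begins: read the wrist's pose just before it. camera_model takes no time and is no camera call.
- r.close_job(): hands the job in, once; it reports no verdict.
The state is a dict: "time_s": time; "joints": joint angles; "qd": joint speeds; "joint_torque": joint torques, N m; "tcp_pos": TCP position; "eef_rot": TCP orientation; "contact_force": force on the tool from outside, world axes, zero at the start; "moment": the same for the moment, N m; "gripper_width": finger opening in m.
Only numpy, scipy, OpenCV 4.12 (cv2) and the standard library are available. Lean on these libraries where they do the work, as an engineer would, in place of code of your own. Each camera call takes 0.05 s, during which the arm holds its last target.

TASK

Put the three steel dip pans of the blood bank's prep bench away as one nest: the medium pan into the large one where that stands on its blue mat, and the small pan into the medium one, each standing level on the floor of the one below. Fan the handles: seen from above, turn each pan's handle about 45 degrees anticlockwise from the handle of the pan just below it, so that the handles clear one another. Set the pans in rather than dropping them.

Things in the scene. Friction and masses are not known exactly. Their poses are not given: they have to be found in the camera images.
- large_pan: Largest round steel pan with a black grip, on a blue mat; 130 mm across, 0.3 kg, loose, rim 46 mm high, floor 4 mm thick. Origin: centre of the underside; x points out along the handle, z up. Level grip bar 14 mm wide, 18 tall, 78 to 160 mm from the centre, mid-height 59 mm above the underside, joined to the rim by a strap. 118 mm across inside.
- large_handle (a point): Point in the large pan's grip near the handle's outer end, 150 mm from the pan's centre along its x, 59 mm above its underside; axes as the large pan's.
- medium_pan: Middle steel pan, black grip, on the bench; 98 mm across, 0.2 kg, rim 50 mm high, floor 4 mm thick. Origin: centre of the underside; x points out along the handle, z up. Level grip bar 14 mm wide, 18 tall, 78 to 160 mm from the centre, mid-height 63 mm above the underside, joined to the rim by a strap. 86 mm across inside. Nested, its underside is 4 mm above the large pan's.
- small_pan: Smallest steel pan, black grip (not the white dipper with a blue grip); 68 mm across, 0.13 kg, rim 54 mm high, floor 4 mm thick. Origin: centre of the underside; x points out along the handle, z up. Level grip bar 14 mm wide, 18 tall, 78 to 160 mm from the centre, mid-height 67 mm above the underside, joined to the rim by a strap. Nested, its underside is 4 mm above the medium's.
Mind the look-alikes: they are no part of the job. What is shaped like the large_pan but purple is not meant.

How it is judged:
By the outcome, as a careful person would: the job done as asked, in the order asked, and still so for the second after the job is handed in, with the robot touching nothing.
It also fails if it takes over 69 s, if anything falls off the work surface, if the arm or the gripper's body presses on something with over 40 N, if the wrist force passes 120 N, or if a joint passes its speed limit or range.

## Working session

There is one attempt and no reset: what is moved stays moved. The work goes in short steps, Python scripts to look and compute and a tool call to move; the robot and the scene stay as the last step left them, time stands still between calls to the robot, and variables do not carry over. Pictures are saved under pics/ and viewed, and the job is handed in when it is done.

Besides the shell and the picture viewer there is one more tool, called after ">>>" as name([rows], argument=value, ...), one row to a line, values as JSON. carry_out: Moves the arm, as the interface text tells. Its arguments: {"type":"object","properties":{"plan":{"type":"array"},"fingers":{"type":"number"},"force":{"type":"number"}},"required":["plan"]}

```bash
ls; mkdir -p pics
python3 - <<'E'
from plant import r
import cv2
s=r.get_state();print(s)
for n in ("scene","top","wrist"):
    cv2.imwrite(f"pics/{n}0.png",cv2.cvtColor(r.capture(n),cv2.COLOR_RGB2BGR))
    print(n,r.camera_model(n))
print(r.grasp_offset)
E
```

```text
pics
{'time_s': 0.0, 'joints': array([ 9.15063869e+01,  2.05907470e+01,  6.31458862e-01, -2.17431985e-02,
       -7.01325568e+01, -1.65057631e+01]), 'qd': array([ 0.07006773, -0.0390486 , -0.10333028,  0.02594928, -0.01163965,
       -0.01270524]), 'joint_torque': array([-5.05669523e-04, -5.82726645e+01,  2.93059945e+01,  6.99714527e+00,
        6.96104922e-03, -1.46141033e-04]), 'tcp_pos': array([0.17459154, 0.65148159, 0.20470777]), 'eef_rot': array([ 1.79906132e+02, -6.49959958e-03, -1.50067766e+01]), 'contact_force': array([ 0.45787126, -0.77259286,  0.11477332]), 'moment': array([-0.0035562 , -0.00670107, -0.0431782 ]), 'gripper_width': 0.08759403298309874}
scene {'fov_y': 57.19096398313652, 'cx': 282.4252150327949, 'cy': 204.91818301370765, 'R': array([[-0.7450117 ,  0.66696197, -0.01092228],
       [ 0.49547235,  0.54234254, -0.67850698],
       [-0.44661474, -0.51090733, -0.73451275]]), 't': array([ 0.2952048 , -0.13233548,  1.1429729 ])}
top {'fov_y': 46.96600679414855, 'cx': 273.1938218618881, 'cy': 214.64771095649795, 'R': array([[-0.00198203, -0.99947834,  0.03223535],
       [-0.9928025 , -0.00189335, -0.11974813],
       [ 0.1197467 , -0.03224068, -0.99228084]]), 't': array([-0.01780983,  0.39353373,  0.9629796 ])}
wrist {'fov_y': 65.2465661040742, 'cx': 276.5462991712784, 'cy': 208.73132723070384, 'mount': array([[ 4.57232736e-04, -9.53380546e-01, -3.01770320e-01,
         8.20096172e-02],
       [ 9.99999831e-01,  5.44525746e-04, -2.05148054e-04,
        -8.55478111e-05],
       [ 3.59905872e-04, -3.01770176e-01,  9.53380633e-01,
        -1.79979805e-01],
       [ 0.00000000e+00,  0.00000000e+00,  0.00000000e+00,
         1.00000000e+00]])}
-0.0188
```

View pics/scene0.png

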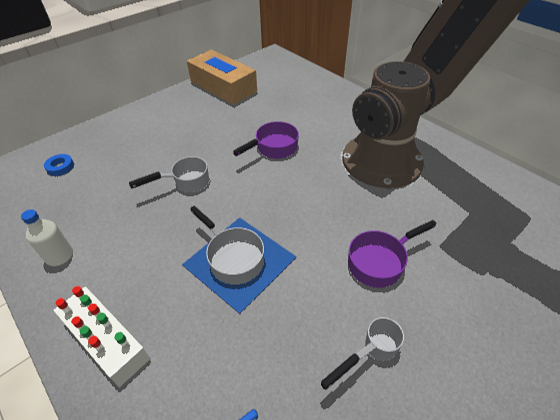

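View pics/top0.png

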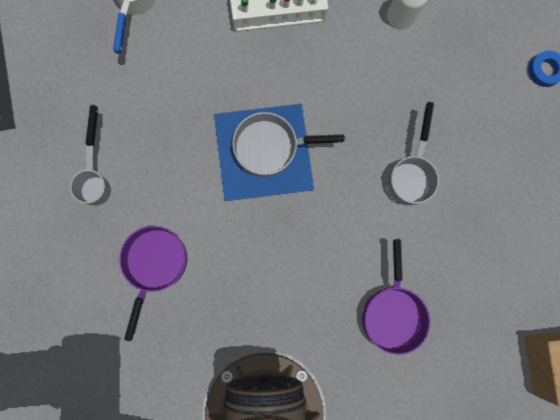

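View pics/wrist0.png

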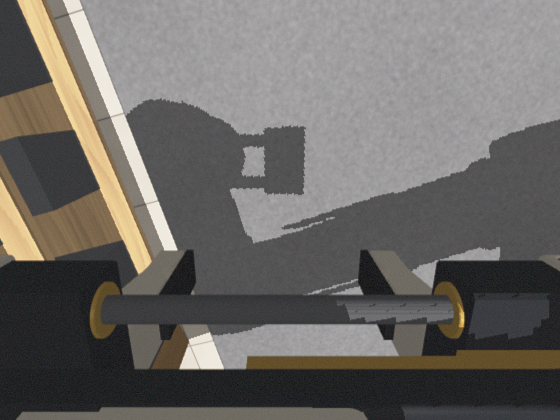

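The scene camera shows the large pan on its blue mat at about (236,255), with two purple look-alikes at (277,140) and (378,258). In the top view:

| Candidate | Top-view pixel | Verdict |
|---|---|---|
| Large pan on mat | (265,144) | large_pan |
| Steel pan, black grip | (414,180), ~46 px across | medium_pan |
| Steel pan, black grip | (88,187), ~33 px across | small_pan |
| White dipper, blue grip | (130,5) | rejected |
| Purple pans | (153,258), (396,320) | rejected |

The wrist view shows only bench. Next I'll check these in a close crop and measure.

```bash
cat > h.py <<'E'
import numpy as np, cv2
from plant import r
def ray(cam,uv,tcp=None):
    m=r.camera_model(cam); f=210/np.tan(np.radians(m['fov_y']/2))
    uv=np.atleast_2d(uv).astype(float)
    d=np.c_[(uv[:,0]-m['cx'])/f,(uv[:,1]-m['cy'])/f,np.ones(len(uv))]
    if cam=='wrist':
        from scipy.spatial.transform import Rotation as Ro
        p,e=tcp; Rt=Ro.from_euler('xyz',e,degrees=True).as_matrix(); M=m['mount']
        return Rt@M[:3,3]+p, d@(Rt@M[:3,:3]).T
    R=np.array(m['R']);t=np.array(m['t'])
    return -R.T@t, d@R
def onplane(cam,uv,z,tcp=None):
    C,d=ray(cam,uv,tcp); return C+d*((z-C[2])/d[:,2])[:,None]
def proj(cam,X):
    m=r.camera_model(cam); f=210/np.tan(np.radians(m['fov_y']/2))
    c=np.atleast_2d(X)@np.array(m['R']).T+np.array(m['t']); return np.c_[f*c[:,0]/c[:,2]+m['cx'],f*c[:,1]/c[:,2]+m['cy']]
def blackblob(img,seed,rad=60,thr=45):
    mk=(img.max(2)<thr).astype(np.uint8)
    n,l,s,c=cv2.connectedComponentsWithStats(mk)
    best=None
    for i in range(1,n):
        if s[i,4]>40 and np.hypot(*(c[i]-seed))<rad:
            if best is None or s[i,4]>s[best,4]: best=i
    return l==best, c[best], s[best]
E
python3 - <<'E'
from h import *
img=cv2.imread('pics/top0.png')
cr=[cv2.resize(img[y-50:y+50,x-50:x+80] if x>100 else img[y-50:y+50,x-40:x+90],None,fx=3,fy=3) for x,y in ((265,144),(414,160),(70,150))]
print([c.shape for c in cr])
a=np.vstack([np.hstack(cr[:2]),np.hstack([cr[2],np.zeros_like(cr[0])])])[:600,:800]
cv2.imwrite('pics/crop0.png',a)
for nm,s,z in (('L',(324,139),.059),('M',(427,121),.063),('S',(92,125),.067)):
    m,c,st=blackblob(img,s,20,50)
    vv,uu=np.nonzero(m); X=onplane('top',np.c_[uu,vv],z+.009)[:,:2]
    mu=X.mean(0);w,v=np.linalg.eigh(np.cov((X-mu).T));a=v[:,1]
    p=(X-mu)@a; q=(X-mu)@v[:,0]
    print(nm,c,st,mu,np.degrees(np.arctan2(a[1],a[0])),'len',np.ptp(p),'wid',np.ptp(q))
E
```

```text
[(300, 390, 3), (300, 390, 3), (300, 390, 3)]
L [322.84249084 139.10622711] [304 135  40   9 273] [ 0.54014631 -0.11577881] 93.64289960903082 len 0.07877735719836851 wid 0.015296061596503353
M [426.3968254  121.30555556] [421 103  12  38 252] [ 0.57727796 -0.32461729] 167.78476722148756 len 0.0791882217901699 wid 0.014008052647851143
S [ 91.74440895 125.73801917] [ 86 106  12  39 313] [0.56151827 0.33803273] 176.77775322127934 len 0.07712906571452605 wid 0.01661196590277591
```

View pics/crop0.png

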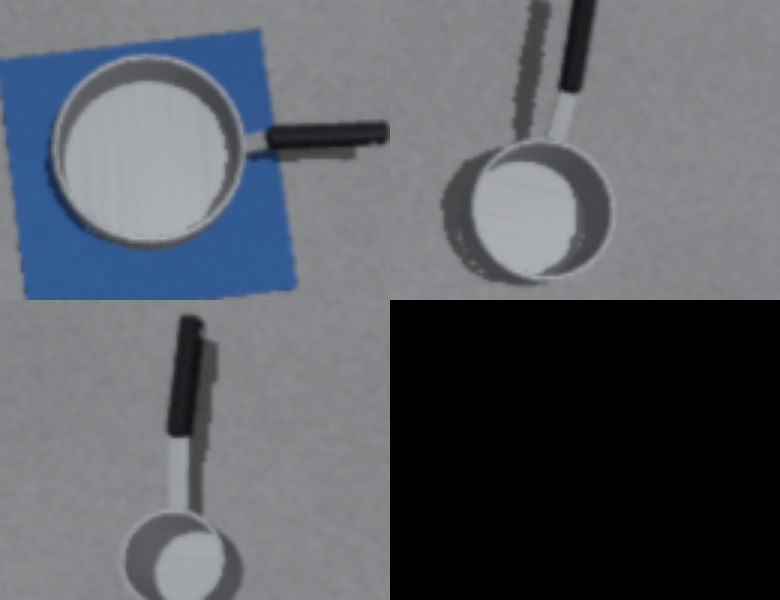

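The crop confirms it: the large pan is bare steel on the blue mat, and the medium and small pans are steel with black grips. Next I'll cross-check the centres against the rims in both views.

Run:
```python
from h import *
D={'L':((.5401,-.1158),-86.4,.046,.065,.059),'M':((.5773,-.3246),-12.2,.050,.049,.063),'S':((.5615,.3380),-3.2,.054,.034,.067)}
th=np.linspace(0,2*np.pi,200)
for cam in('top','scene'):
    img=cv2.imread(f'pics/{cam}0.png'); big=cv2.resize(img,None,fx=4,fy=4,interpolation=cv2.INTER_CUBIC); tiles=[]
    for k,(h,a,z,R,hz) in D.items():
        u=np.array([np.cos(np.radians(a)),np.sin(np.radians(a))]); c=np.array(h)-.119*u
        if cam=='top': print(k,c)
        z0=.002 if k=='L' else 0
        P=np.c_[c[0]+R*np.cos(th),c[1]+R*np.sin(th),np.full(200,z+z0)]
        q=((proj(cam,P)+.5)*4).astype(int); cv2.polylines(big,[q],True,(0,0,255),1)
        e=np.array([[*(c+d*u),hz+z0+.009] for d in(.078,.16)]); q2=((proj(cam,e)+.5)*4).astype(int)
        cv2.polylines(big,[q2],False,(0,255,0),1)
        m=q.mean(0).astype(int)*.5+q2.mean(0)*.5; m=m.astype(int); m=np.maximum(m,[133,150])
        t=big[m[1]-150:m[1]+150,m[0]-130:m[0]+136]; tiles.append(cv2.resize(t,(266,300)))
    cv2.imwrite(f'pics/ov_{cam}.png',np.hstack(tiles))
a=np.vstack([cv2.imread('pics/ov_top.png'),cv2.imread('pics/ov_scene.png')]);cv2.imwrite('pics/ov.png',a)
```

```text
L [0.53262793 0.00296518]
M [ 0.46098751 -0.29945235]
S [0.44268555 0.34464276]
```

View pics/ov.png

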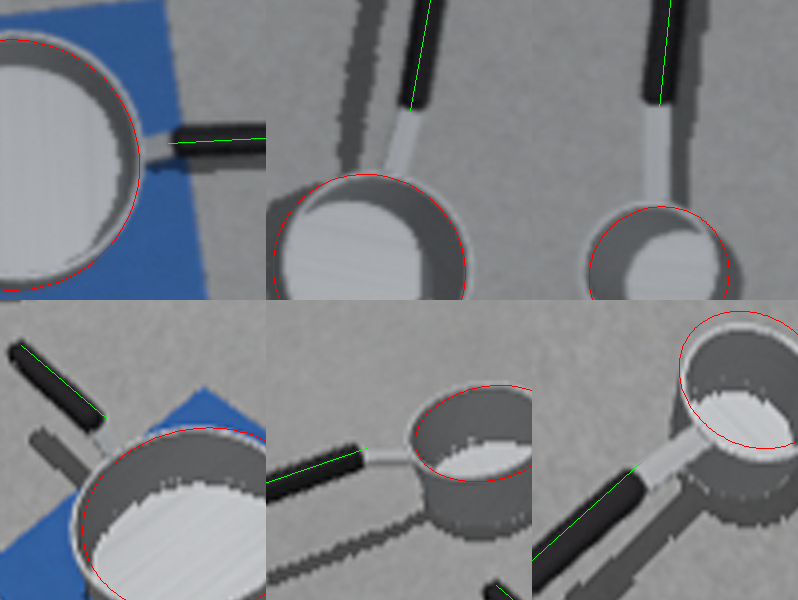

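The rim and handle predictions match the images to within a few mm. I'll refine with the wrist camera on the way, hovering over the small pan first and then the medium.

>>> carry_out([
  [0.031, -0.026, 0.005, 0, 0, 0.0175],
  [0.031, -0.026, 0.005, 0, 0, 0.0175],
  [0.031, -0.026, 0.005, 0, 0, 0.0175],
  [0.031, -0.026, 0.005, 0, 0, 0.0175],
  [0.031, -0.026, 0.005, 0, 0, 0.0175],
  [0.031, -0.026, 0.005, 0, 0, 0.0175],
  [0.031, -0.026, 0.005, 0, 0, 0.0175],
  [0.031, -0.026, 0.005, 0, 0, 0.0175],
  [0.031, -0.026, 0.005, 0, 0, 0.0175],
  [0.031, -0.026, 0.005, 0, 0, 0.0175],
  [0.031, -0.026, 0.005, 0, 0, 0.0175],
  [0, 0, 0, 0, 0, 0],
], fingers=-0.1, force=50)

```text
time_s: 1.15
tcp_pos: [0.5196, 0.3535, 0.2563]
eef_rot: [179.5, 0.0, -3.0]
contact_force: [-1.0, 0.5, 0.0]
gripper_width: 0.0479
```

Run:
```python
from h import *
s=r.get_state();print(s['time_s'],s['tcp_pos'],s['eef_rot'],s['gripper_width'])
np.save('w1.npy',np.r_[s['tcp_pos'],s['eef_rot']])
cv2.imwrite("pics/w1.png",cv2.cvtColor(r.capture("wrist"),cv2.COLOR_RGB2BGR))
```

```text
1.15 [0.51958291 0.35350656 0.25631908] [ 1.79455437e+02  1.27488306e-02 -2.95636603e+00] 0.04793831524052357
```

View pics/w1.png

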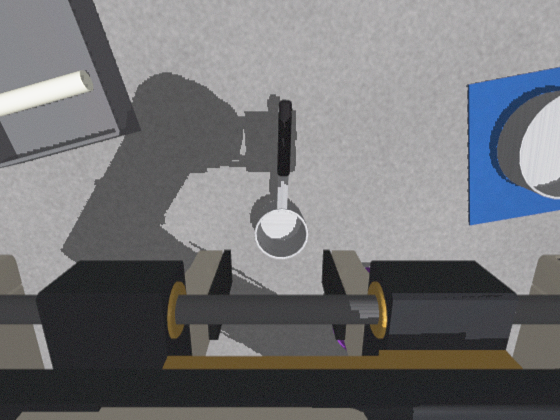

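The wrist view shows the small pan at (282,233) with its handle at (285,137), and part of the large pan on the right.

```bash
cat >> h.py <<'E'
def meas(img,tcp,seed,ztop,thr=45,rad=20):
    m,c,st=blackblob(img,seed,rad,thr)
    vv,uu=np.nonzero(m); X=onplane('wrist',np.c_[uu,vv],ztop,tcp)[:,:2]
    mu=X.mean(0);w,v=np.linalg.eigh(np.cov((X-mu).T));a=v[:,1]
    if a[0]<0:a=-a
    p=(X-mu)@a;q=(X-mu)@v[:,0]
    mid=mu+a*(p.max()+p.min())/2
    return c,st,mid,np.degrees(np.arctan2(a[1],a[0])),np.ptp(p),np.ptp(q),mid-.119*a
E
python3 - <<'E'
from h import *
w=np.load('w1.npy');t=(w[:3],w[3:]);img=cv2.imread('pics/w1.png')
for thr in(35,45,55): print(meas(img,t,(285,137),.076,thr))
# rim: ellipse centre points l/r/top/bottom (outer)
g=img[195:265,245:320].max(2); b=(g>205).astype(np.uint8)
cv2.imwrite('pics/w1c.png',cv2.resize(np.hstack([img[85:265,240:330],cv2.cvtColor((img[85:265,240:330].max(2)>205).astype(np.uint8)*255,cv2.COLOR_GRAY2BGR)]),None,fx=3,fy=3))
print(onplane('wrist',[(255.5,233),(307.5,233),(282,208),(282,257.5)],.054,t))
E
```

```text
(array([283.83940043, 147.74946467]), array([278, 118,  13,  58, 467], dtype=int32), array([0.5571946 , 0.34208878]), np.float64(-4.453672959032217), np.float64(0.061561005896927534), np.float64(0.012504435114447945), array([0.43855392, 0.35132949]))
(array([283.70116618, 145.14431487]), array([278, 101,  13,  75, 686], dtype=int32), array([0.56570277, 0.34182418]), np.float64(-3.0590647370337685), np.float64(0.07845853895795436), np.float64(0.01300312299463795), array([0.44687234, 0.34817466]))
(array([283.90406321, 138.89616253]), array([277, 101,  15,  75, 886], dtype=int32), array([0.56570646, 0.34166861]), np.float64(-3.887994722730958), np.float64(0.07858989705194835), np.float64(0.013955256858788335), array([0.44698034, 0.34973755]))
[[0.45017001 0.38168984 0.054     ]
 [0.44660567 0.31668169 0.054     ]
 [0.48112477 0.34707351 0.054     ]
 [0.41462999 0.35014225 0.054     ]]
```

View pics/w1c.png

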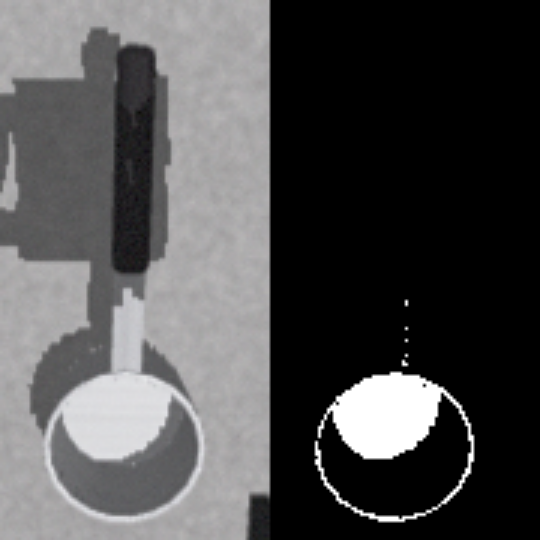

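>>> carry_out([
  [0.009, -0.04, 0.002, 0, 0, 0],
  [0.009, -0.04, 0.002, 0, 0, 0],
  [0.009, -0.04, 0.002, 0, 0, 0],
  [0.009, -0.04, 0.002, 0, 0, 0],
  [0.009, -0.04, 0.002, 0, 0, 0],
  [0.009, -0.04, 0.002, 0, 0, 0],
  [0.009, -0.04, 0.002, 0, 0, 0],
  [0.009, -0.04, 0.002, 0, 0, 0],
  [0.009, -0.04, 0.002, 0, 0, 0],
  [0.005, -0.015, 0.002, 0, 0, 0],
  [0, 0, 0, 0, 0, 0],
])

```text
time_s: 2.12
tcp_pos: [0.5989, -0.0252, 0.2711]
eef_rot: [179.4, 0.4, -2.6]
contact_force: [-1.0, -0.2, 0.3]
gripper_width: 0.0483
```

Run:
```python
from h import *
s=r.get_state();print(s['time_s'],s['tcp_pos'],s['eef_rot'],s['gripper_width'])
np.save('w2.npy',np.r_[s['tcp_pos'],s['eef_rot']])
cv2.imwrite("pics/w2.png",cv2.cvtColor(r.capture("wrist"),cv2.COLOR_RGB2BGR))
```

```text
2.1167 [ 0.59888868 -0.02520241  0.27108642] [179.37005      0.44640287  -2.57758658] 0.048270634583469946
```

View pics/w2.png

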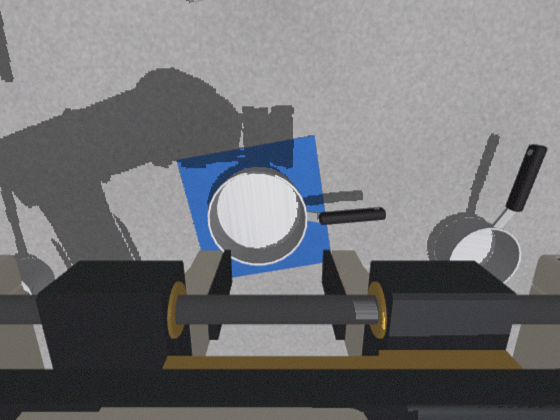

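The large pan's rim is centred at about (257,216) with its handle at (352,215). The medium pan is at (484,252) with its handle at (527,178).

Run:
```python
from h import *
w=np.load('w2.npy');t=(w[:3],w[3:]);img=cv2.imread('pics/w2.png')
for thr in(45,55,65):
    print(meas(img,t,(352,215),.070,thr)[2:]); print(meas(img,t,(527,178),.072,thr)[2:])
# rim ring via bright mask, fit circle on plane
from scipy.optimize import least_squares
def rim(c0,R,z,thr=200):
    b=img.min(2)>thr; vv,uu=np.nonzero(b); X=onplane('wrist',np.c_[uu,vv],z,t)[:,:2]
    c=np.array(c0)
    for k in range(6):
        d=np.hypot(*(X-c).T); S=X[np.abs(d-R)<(.008 if k<3 else .004)]
        c=least_squares(lambda p:np.hypot(*(S-p).T)-R,c,loss='soft_l1',f_scale=.001).x
    return c,len(S),np.std(np.hypot(*(S-c).T))
for thr in(185,200): print(rim((.533,.003),.062,.048,thr),rim((.461,-.299),.046,.050,thr))
cv2.imwrite('pics/w2c.png',np.vstack([cv2.resize(img[120:280,180:400],(660,480))]))
```

```text
(array([ 0.5495196 , -0.11626886]), np.float64(-86.26049982186812), np.float64(0.07875610395628119), np.float64(0.0133883638611423), array([0.54175839, 0.00247778]))
(array([ 0.58367351, -0.3179363 ]), np.float64(-11.781743704894723), np.float64(0.07835006922295366), np.float64(0.016674841515303733), array([ 0.46718054, -0.29363839]))
(array([ 0.54555806, -0.11720747]), np.float64(-88.48246981417583), np.float64(0.08014247982306621), np.float64(0.015827420477551778), array([0.54240661, 0.0017508 ]))
(array([ 0.58274769, -0.3219249 ]), np.float64(-11.68514308346074), np.float64(0.07894814933579374), np.float64(0.022209823671100196), array([ 0.46621392, -0.29782343]))
(array([ 0.54527925, -0.11721428]), np.float64(-88.10467018539542), np.float64(0.08014106839084749), np.float64(0.016194232778940047), array([0.54134348, 0.00172062]))
(array([ 0.58270035, -0.3220987 ]), np.float64(-11.531380630544591), np.float64(0.07931165516328564), np.float64(0.022567460468419114), array([ 0.46610232, -0.29831005]))
(array([0.53372845, 0.00104838]), 762, np.float64(0.002185282185780373)) (array([ 0.46367877, -0.30716596]), 366, np.float64(0.0020020179927734945))
(array([ 5.30415428e-01, -4.99927703e-05]), 630, np.float64(0.0023057084432629485)) (array([ 0.45718972, -0.30589233]), 257, np.float64(0.0022565074375920095))
```

View pics/w2c.png

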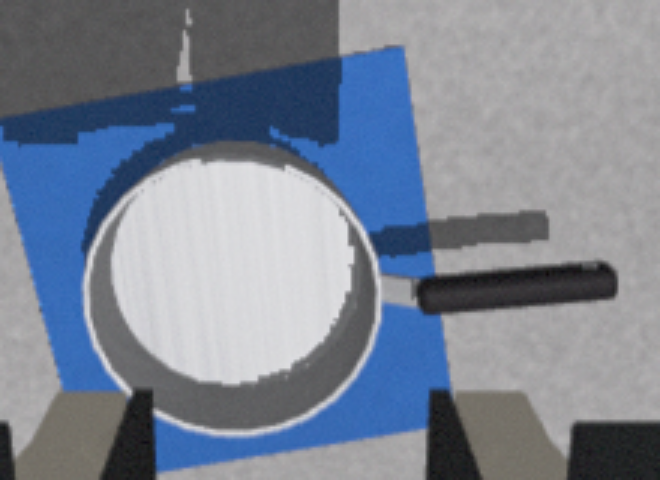

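Run:
```python
from h import *
w=np.load('w2.npy');t=(w[:3],w[3:])
img=cv2.imread('pics/w2.png')
P=onplane('wrist',[(208,216),(306.7,216),(257,167),(257,265.5)],.048,t);print(P)
print('c',(P[2:,0]).mean(),P[:2,1].mean(),'d',np.ptp(P[:,0]),np.ptp(P[:,1]))
cv2.imwrite('pics/w2m.png',cv2.resize(img[135:295,420:560],(560,640))[:600])
```

```text
[[ 0.54581067  0.06384353  0.048     ]
 [ 0.53964748 -0.06407729  0.048     ]
 [ 0.60687518 -0.0035905   0.048     ]
 [ 0.47128986  0.00494183  0.048     ]]
c 0.5390825243904411 -0.00011688126733792187 d 0.13558532021510988 0.127920818125197
```

View pics/w2m.png

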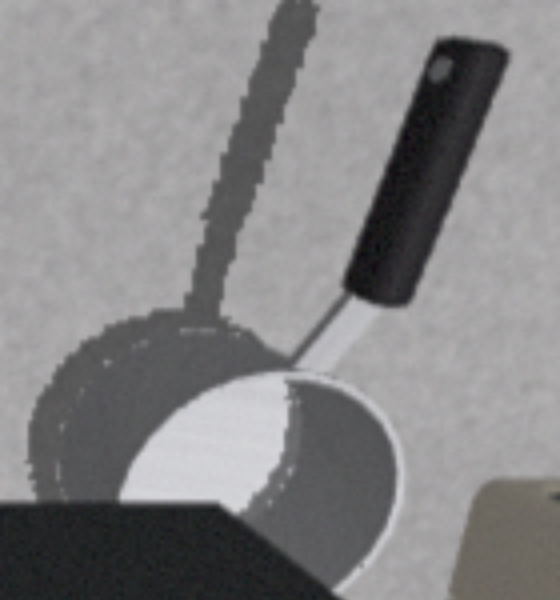

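The rims and handles put the large pan at about (0.536, 0.001) with its handle at −86.4°. The medium pan is partly hidden by the gripper, so I'll hover directly over it.

>>> carry_out([
  [-0.0075, -0.0365, -0.005, 0, 0, -0.0205],
  [-0.0075, -0.0365, -0.005, 0, 0, -0.0205],
  [-0.0075, -0.0365, -0.005, 0, 0, -0.0205],
  [-0.0075, -0.0365, -0.005, 0, 0, -0.0205],
  [-0.0075, -0.0365, -0.005, 0, 0, -0.0205],
  [-0.0075, -0.0365, -0.005, 0, 0, -0.0205],
  [-0.0075, -0.0365, -0.005, 0, 0, -0.0205],
  [-0.0075, -0.0365, -0.005, 0, 0, -0.0205],
  [0, 0, 0, 0, 0, 0],
])

```text
time_s: 2.92
tcp_pos: [0.5368, -0.3104, 0.226]
eef_rot: [179.6, 0.6, -11.4]
contact_force: [0.2, 0.7, -0.0]
gripper_width: 0.0484
```

Run:
```python
from h import *
s=r.get_state();print(s['time_s'],s['tcp_pos'],s['eef_rot'],s['gripper_width'])
w=np.r_[s['tcp_pos'],s['eef_rot']];np.save('w3.npy',w);t=(w[:3],w[3:])
img=cv2.cvtColor(r.capture("wrist"),cv2.COLOR_RGB2BGR)
cv2.imwrite("pics/w3.png",img)
```

```text
2.9167 [ 0.53676145 -0.31043019  0.22600777] [179.59832039   0.60068198 -11.38949696] 0.048439300905630096
```

View pics/w3.png

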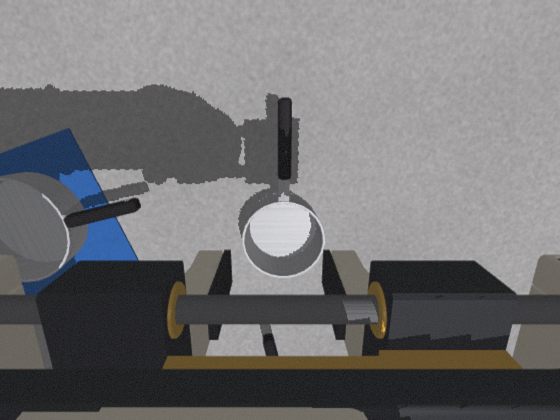

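Run:
```python
from h import *
w=np.load('w3.npy');t=(w[:3],w[3:]);img=cv2.imread('pics/w3.png')
for thr in(45,55): print(meas(img,t,(285,140),.072,thr)[2:])
P=onplane('wrist',[(242.5,238),(324.5,238),(283,201),(283,277)],.05,t);print(P)
print(P[:2].mean(0),P[2:].mean(0),np.linalg.norm(P[0]-P[1]),np.linalg.norm(P[2]-P[3]))
```

```text
(array([ 0.58120486, -0.3273588 ]), np.float64(-9.566382209757993), np.float64(0.07963540667166416), np.float64(0.014466105175950112), array([ 0.46385971, -0.30758216]))
(array([ 0.58106459, -0.32797002]), np.float64(-10.939830575437627), np.float64(0.07969508719170498), np.float64(0.013329479060888225), array([ 0.46422717, -0.30538643]))
[[ 0.47710822 -0.25880136  0.05      ]
 [ 0.45787953 -0.35312483  0.05      ]
 [ 0.51214117 -0.31400581  0.05      ]
 [ 0.41686338 -0.29547252  0.05      ]]
[ 0.46749388 -0.3059631   0.05      ] [ 0.46450227 -0.30473916  0.05      ] 0.09626349183288838 0.09706358789191095
```

>>> carry_out([
  [0.009, -0.0065, -0.01, 0.0035, -0.005, 0],
  [0.009, -0.0065, -0.01, 0.0035, -0.005, 0],
  [0, 0, -0.025, 0, 0, 0],
  [0, 0, -0.025, 0, 0, 0],
  [0, 0, -0.025, 0, 0, 0],
  [0, 0, -0.025, 0, 0, 0],
  [0, 0, -0.02, 0, 0, 0],
  [0, 0, 0, 0, 0, 0],
])

```text
time_s: 3.63
tcp_pos: [0.565, -0.3115, 0.0769]
eef_rot: [-179.7, -0.2, -10.6]
contact_force: [-1.2, -0.3, -0.8]
gripper_width: 0.048
```

Run:
```python
from h import *
s=r.get_state();print(s['time_s'],s['tcp_pos'],s['eef_rot'],s['gripper_width'])
cv2.imwrite("pics/w4.png",cv2.cvtColor(r.capture("wrist"),cv2.COLOR_RGB2BGR))
```

```text
3.6333 [ 0.56497831 -0.31154295  0.07692097] [-179.66241045   -0.23324698  -10.60137494] 0.04804412572398347
```

View pics/w4.png

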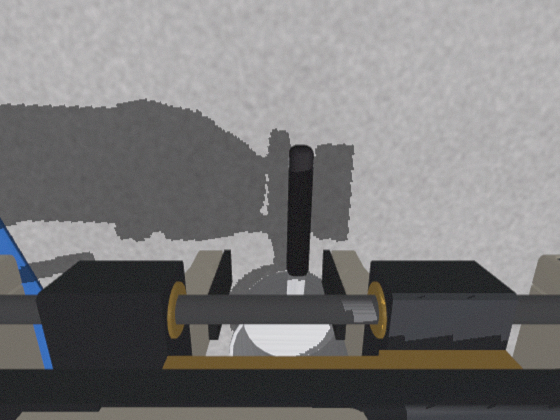

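The handle sits right of centre between the fingers (col 301 against 280), which agrees with the measured drift. I'll correct that and then descend.

>>> carry_out([
  [-0.01, -0.012, 0, -0.003, 0.002, -0.012],
  [0, 0, 0, 0, 0, 0],
])

```text
time_s: 3.85
tcp_pos: [0.5577, -0.323, 0.0796]
eef_rot: [-179.9, -0.3, -11.1]
contact_force: [-0.5, 0.4, -0.2]
gripper_width: 0.0482
```

>>> carry_out([
  [-0.003, 0, -0.018, 0, 0, 0],
  [0, 0, -0.015, 0, 0, 0],
  [0, 0, 0, 0, 0, 0],
])

```text
time_s: 4.1
tcp_pos: [0.5587, -0.3244, 0.0516]
eef_rot: [180.0, -0.8, -11.0]
contact_force: [-0.1, 1.1, -0.7]
gripper_width: 0.0484
```

>>> carry_out([
  [-0.003, 0, -0.007, 0, 0.012, 0],
  [0, 0, 0, 0, 0, 0],
])

```text
time_s: 4.27
tcp_pos: [0.5569, -0.325, 0.047]
eef_rot: [179.8, -0.3, -11.0]
contact_force: [-0.3, 0.5, -0.8]
gripper_width: 0.0482
```

Run:
```python
from h import *
s=r.get_state();print(s['time_s'],s['tcp_pos'],s['eef_rot'],s['gripper_width'])
w=np.r_[s['tcp_pos'],s['eef_rot']];np.save('w5.npy',w);t=(w[:3],w[3:])
img=cv2.cvtColor(r.capture("wrist"),cv2.COLOR_RGB2BGR)
cv2.imwrite("pics/w5.png",img)
# handle tip
print(onplane('wrist',[(295,150)],.072,t))
```

```text
4.2667 [ 0.55686111 -0.32495244  0.04696129] [179.8079639   -0.2658968  -10.97711812] 0.048210322788956275
[[ 0.61583365 -0.34500136  0.072     ]]
```

View pics/w5.png

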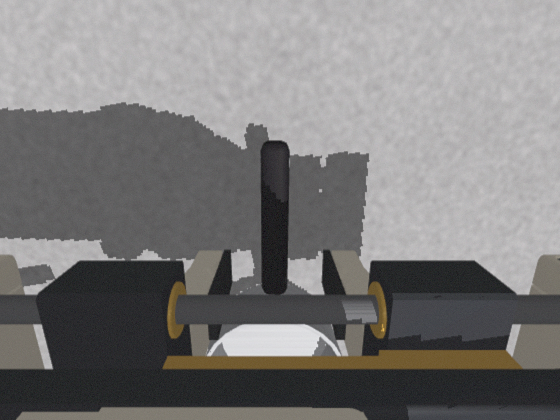

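The handle is centred between the fingers (col 275), so I'll close.

Run:
```python
from h import *
w=np.load('w5.npy');t=(w[:3],w[3:])
P=onplane('wrist',[(275,142),(276,292)],.070,t);print(P)
u=np.array([np.cos(np.radians(w[5])),np.sin(np.radians(w[5]))]);print((P[:,:2]-w[:2])@u)
```

```text
[[ 0.62105561 -0.33644462  0.07      ]
 [ 0.54186965 -0.32156196  0.07      ]]
[ 0.06520826 -0.01536277]
```

>>> carry_out([
  [0, 0, 0, 0, 0, 0],
  [0, 0, 0, 0, 0, 0],
  [0, 0, 0, 0, 0, 0],
  [0, 0, 0, 0, 0, 0],
  [0, 0, 0, 0, 0, 0],
], fingers=1, force=60)

```text
time_s: 4.73
tcp_pos: [0.5601, -0.326, 0.0518]
eef_rot: [179.7, -0.7, -10.9]
contact_force: [-1.1, -0.4, -0.2]
gripper_width: 0.0203
```

>>> carry_out([
  [0, 0, 0, 0, 0, 0],
  [0, 0, 0, 0, 0, 0],
])

```text
time_s: 4.9
tcp_pos: [0.5603, -0.326, 0.0522]
eef_rot: [179.7, -0.7, -10.9]
contact_force: [0.9, 0.3, 0.1]
gripper_width: 0.0071
```

Run:
```python
from h import *
s=r.get_state();print(s['time_s'],s['tcp_pos'],s['eef_rot'],s['gripper_width'])
a=cv2.cvtColor(r.capture("wrist"),cv2.COLOR_RGB2BGR);b=cv2.cvtColor(r.capture("scene"),cv2.COLOR_RGB2BGR)
cv2.imwrite("pics/s6.png",np.hstack([a[:,100:480],b[:,180:]]))
```

```text
4.9 [ 0.56028513 -0.32600568  0.05215858] [179.73702126  -0.72691897 -10.90928351] 0.007126905378429083
```

View pics/s6.png

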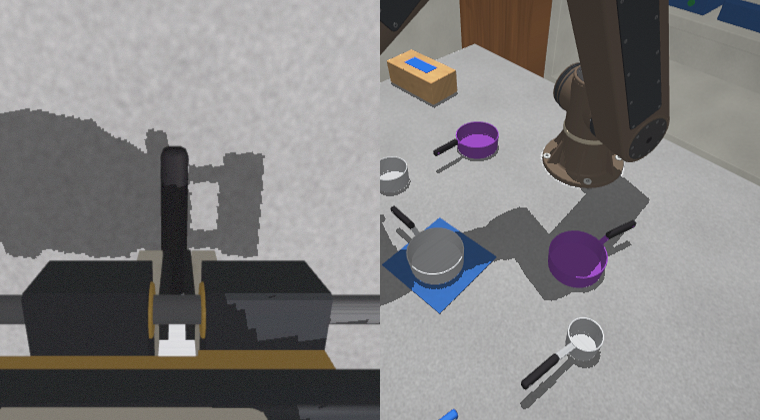

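>>> carry_out([
  [0, 0, 0, 0, 0, 0],
])

```text
time_s: 5.08
tcp_pos: [0.5602, -0.326, 0.052]
eef_rot: [179.7, -0.7, -10.9]
contact_force: [0.0, 0.2, -0.3]
gripper_width: 0.0006
```

Run:
```python
from h import *
a=cv2.cvtColor(r.capture("wrist"),cv2.COLOR_RGB2BGR);b=cv2.cvtColor(r.capture("top"),cv2.COLOR_RGB2BGR)
cv2.imwrite("pics/s7.png",np.hstack([a[:,100:480],b[:,200:]]))
```

```text
(no output)
```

View pics/s7.png

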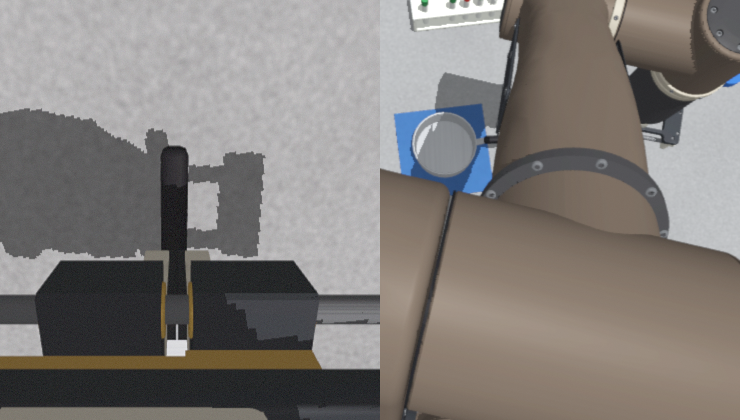

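The width reads shut while the view still shows the handle between the fingers. A small lift will settle it.

>>> carry_out([
  [0, 0, 0.012, 0, 0, 0],
  [0, 0, 0.012, 0, 0, 0],
  [0, 0, 0, 0, 0, 0],
])

```text
time_s: 5.43
tcp_pos: [0.5598, -0.326, 0.0776]
eef_rot: [179.7, -0.6, -10.9]
contact_force: [0.5, 0.2, 0.8]
gripper_width: 0.0004
```

Run:
```python
from h import *
s=r.get_state();print(s)
a=cv2.cvtColor(r.capture("wrist"),cv2.COLOR_RGB2BGR);b=cv2.cvtColor(r.capture("scene"),cv2.COLOR_RGB2BGR)
cv2.imwrite("pics/s8.png",np.hstack([a[:,100:480],b[:,:400]]))
```

```text
{'time_s': 5.4333, 'joints': array([-12.82941469,  23.49634929, -12.85864229,   0.31628277,
       -53.02400393,  91.73612447]), 'qd': array([-0.01123951,  0.49592401, -0.50361023, -0.18852473,  0.96878023,
        0.04235503]), 'joint_torque': array([-9.81536647e-02, -5.58308244e+01,  2.38531870e+01,  5.45578569e+00,
       -3.38199036e-01,  3.09273019e-03]), 'tcp_pos': array([ 0.55976004, -0.32598876,  0.07764187]), 'eef_rot': array([179.72657911,  -0.61257914, -10.9029597 ]), 'contact_force': array([0.52365577, 0.24289545, 0.762767  ]), 'moment': array([-0.03976254, -0.06861957, -0.02850318]), 'gripper_width': 0.00035167876588884563}
```

View pics/s8.png

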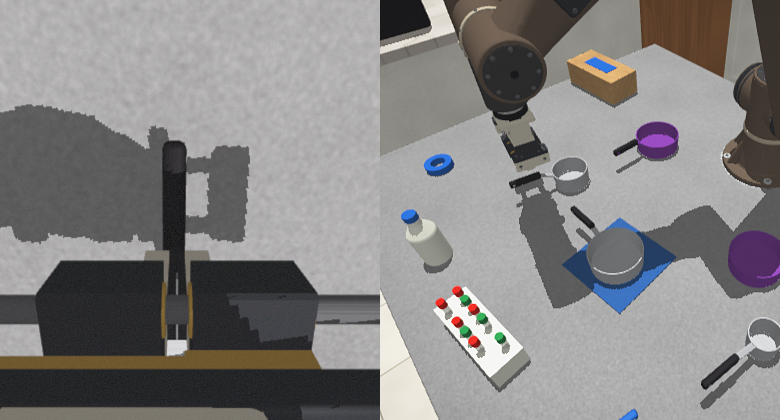

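Run:
```python
from h import *
s=r.get_state();p=s['tcp_pos']
print(proj('scene',p),proj('scene',p+[0,0,.02]))
img=cv2.imread('pics/s8.png')[100:240,470:620]
cv2.imwrite('pics/s8c.png',cv2.resize(img,None,fx=4,fy=4,interpolation=cv2.INTER_CUBIC))
```

```text
[[152.24762096 172.9115779 ]] [[150.22939865 167.15163224]]
```

View pics/s8c.png

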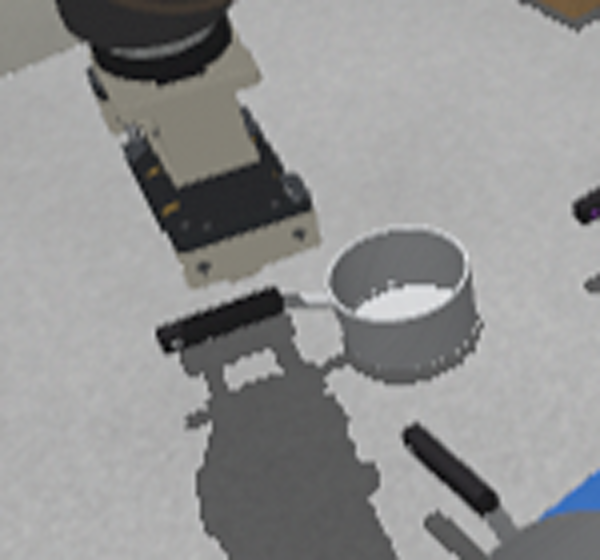

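The fingers shut above the handle. The top-versus-wrist offsets also suggest the pans sit lower than I assumed, so I'll triangulate the heights properly.

Run:
```python
from h import *
def tri(obs):
    A=np.zeros((3,3));b=np.zeros(3);L=[]
    for cam,uv,t in obs:
        C,d=ray(cam,uv,t);d=d[0]/np.linalg.norm(d[0]);P=np.eye(3)-np.outer(d,d);A+=P;b+=P@C;L.append((C,P))
    X=np.linalg.solve(A,b);return X,[round(1000*np.linalg.norm(P@(X-C)),1) for C,P in L]
def blue_corners(f,seed):
    img=cv2.imread(f);hsv=cv2.cvtColor(img,cv2.COLOR_BGR2HSV)
    m=cv2.inRange(hsv,(100,120,40),(125,255,255))
    m=cv2.morphologyEx(m,cv2.MORPH_CLOSE,np.ones((3,3)))
    cs,_=cv2.findContours(m,cv2.RETR_EXTERNAL,cv2.CHAIN_APPROX_NONE);c=[c for c in cs if cv2.contourArea(c)>2000];c=max(c,key=cv2.contourArea)
    h=cv2.convexHull(c);return cv2.approxPolyDP(h,12,True)[:,0]
print('top',blue_corners('pics/top0.png',0).tolist());print('scene',blue_corners('pics/scene0.png',0).tolist());print('w2',blue_corners('pics/w2.png',0).tolist())
ends={}
for nm,st,ss in(('L',(324,139),(203,217)),('M',(427,121),(145,180)),('S',(92,125),(340,371))):
    for cam,s in(('top',st),('scene',ss)):
        img=cv2.imread(f'pics/{cam}0.png');m,c,stt=blackblob(img,s,20,50);vv,uu=np.nonzero(m);X=np.c_[uu,vv]-c;w,v=np.linalg.eigh(np.cov(X.T));a=v[:,1]
        p=X@a;e=[c+a*p.max(),c+a*p.min()]
        ends[nm,cam]=(c,e)
    print(nm,tri([('top',ends[nm,'top'][0],None),('scene',ends[nm,'scene'][0],None)]),ends[nm,'scene'][0])
w=np.load('w3.npy');t3=(w[:3],w[3:]);img=cv2.imread('pics/w3.png');cM=blackblob(img,(285,140),20,50)[1]
print('M3',tri([('top',ends['M','top'][0],None),('scene',ends['M','scene'][0],None),('wrist',cM,t3)]))
w=np.load('w1.npy');t1=(w[:3],w[3:]);img=cv2.imread('pics/w1.png');cS=blackblob(img,(285,137),20,50)[1]
print('S3',tri([('top',ends['S','top'][0],None),('scene',ends['S','scene'][0],None),('wrist',cS,t1)]))
```

```text
top [[300, 104], [313, 188], [225, 200], [214, 115]]
scene [[240, 218], [295, 257], [239, 313], [182, 264]]
w2 [[313, 136], [324, 212], [201, 249], [177, 160]]
L (array([ 0.54292115, -0.11772115,  0.06362456]), [np.float64(2.0), np.float64(2.0)]) [202.14375 217.25625]
M (array([ 0.58076237, -0.32836157,  0.06372062]), [np.float64(1.0), np.float64(1.0)]) [145.04812834 179.53475936]
S (array([0.56554309, 0.34073902, 0.06529974]), [np.float64(1.3), np.float64(1.3)]) [339.55154639 371.03865979]
M3 (array([ 0.57967882, -0.32747092,  0.06508616]), [np.float64(0.4), np.float64(2.1), np.float64(1.9)])
S3 (array([0.56425959, 0.3409502 , 0.06583428]), [np.float64(0.7), np.float64(2.5), np.float64(2.5)])
```

Run:
```python
import cv2,numpy as np
a=cv2.imread('pics/w5.png')[225:365,200:360];b=cv2.imread('pics/s6.png')[225:365,100:260];c=cv2.imread('pics/s7.png')[225:365,100:260];d=cv2.imread('pics/s8.png')[225:365,100:260]
x=np.vstack([np.hstack([a,b]),np.hstack([c,d])]);x=cv2.resize(x,None,fx=2.1,fy=2.1,interpolation=cv2.INTER_CUBIC)
x=np.clip(x.astype(float)*2.2,0,255).astype(np.uint8);cv2.imwrite('pics/z1.png',x)
```

```text
(no output)
```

View pics/z1.png

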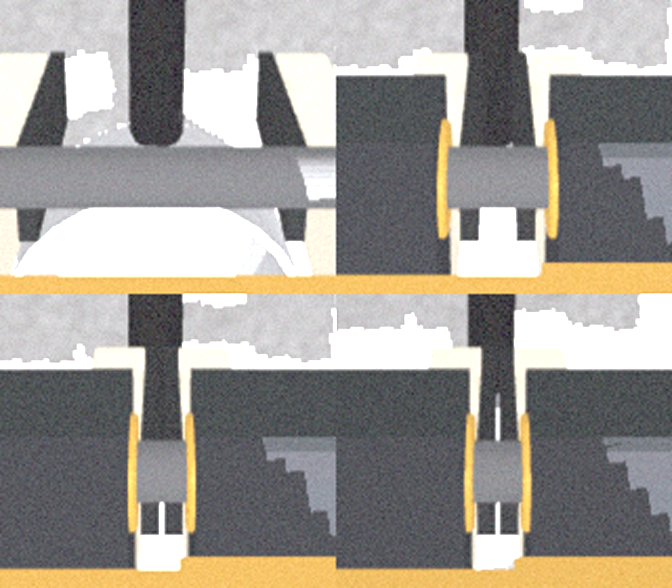

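Zoomed in, the fingertips occlude the handle, so the visible tips end about 20 mm short of where the stated TCP projects and the grasp closed above the bar. I'll reopen and go about 22 mm deeper. That is safe under either reading: TCP at 30 mm above the bench, gripper body above 95 mm.

>>> carry_out([
  [-0.003, 0.0006, 0, 0, 0.005, 0],
  [-0.003, 0.0006, 0, 0, 0.005, 0],
  [0, 0, 0, 0, 0, 0],
  [0, 0, 0, 0, 0, 0],
  [0, 0, 0, 0, 0, 0],
  [0, 0, 0, 0, 0, 0],
  [0, 0, 0, 0, 0, 0],
], fingers=0)

```text
time_s: 6.12
tcp_pos: [0.5513, -0.3238, 0.0748]
eef_rot: [179.7, 0.2, -11.0]
contact_force: [0.3, 0.2, 0.1]
gripper_width: 0.0408
```

>>> carry_out([
  [0.001, 0, -0.015, 0, 0, 0],
  [0, 0, -0.015, 0, 0, 0],
  [0, 0, -0.01, 0, 0, 0],
  [0, 0, 0, 0, 0, 0],
])

```text
time_s: 6.45
tcp_pos: [0.5533, -0.3241, 0.0343]
eef_rot: [179.7, 0.0, -10.9]
contact_force: [-0.8, 0.0, 0.1]
gripper_width: 0.0439
```

Run:
```python
from h import *
s=r.get_state();print(s['tcp_pos'],s['eef_rot'],s['contact_force'],s['gripper_width'])
a=cv2.cvtColor(r.capture("wrist"),cv2.COLOR_RGB2BGR)
cv2.imwrite("pics/s9.png",a)
```

```text
[ 0.55331013 -0.32412803  0.03429966] [ 1.79656447e+02  4.42309055e-02 -1.09406108e+01] [-0.80374172  0.02514498  0.11891557] 0.043921196603377226
```

View pics/s9.png

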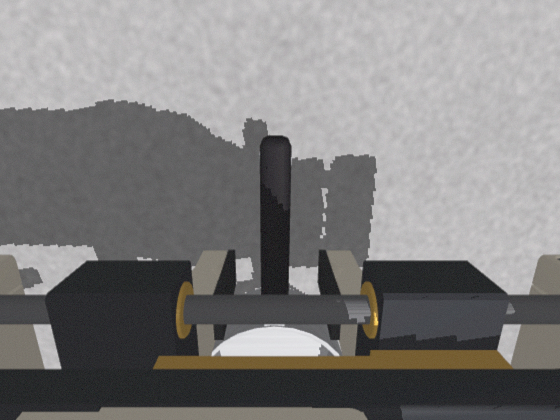

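>>> carry_out([
  [0, 0, -0.007, 0, 0, 0],
  [0, 0, 0, 0, 0, 0],
  [0, 0, 0, 0, 0, 0],
  [0, 0, 0, 0, 0, 0],
  [0, 0, 0, 0, 0, 0],
  [0, 0, 0, 0, 0, 0],
  [0, 0, 0, 0, 0, 0],
  [0, 0, 0, 0, 0, 0],
], fingers=1, force=60)

```text
time_s: 7.17
tcp_pos: [0.5552, -0.3249, 0.0302]
eef_rot: [179.6, -0.2, -10.9]
contact_force: [-0.3, -0.6, -0.7]
gripper_width: 0.0135
```

>>> carry_out([
  [0, 0, 0, 0, 0, 0],
  [0, 0, 0, 0, 0, 0],
  [0, 0, 0.01, 0, 0, 0],
  [0, 0, 0.02, 0, 0, 0],
  [0, 0, 0.03, 0, 0, 0],
  [0, 0, 0.03, 0, 0, 0],
  [0, 0, 0, 0, 0, 0],
])

```text
time_s: 7.75
tcp_pos: [0.5529, -0.3244, 0.1237]
eef_rot: [179.6, 0.1, -10.9]
contact_force: [0.6, -1.0, -0.6]
gripper_width: 0.0138
```

Run:
```python
from h import *
s=r.get_state();print(s['tcp_pos'],s['eef_rot'],s['contact_force'],s['moment'],s['gripper_width'])
a=cv2.cvtColor(r.capture("wrist"),cv2.COLOR_RGB2BGR);b=cv2.cvtColor(r.capture("scene"),cv2.COLOR_RGB2BGR)
cv2.imwrite("pics/s10w.png",a);cv2.imwrite("pics/s10s.png",b)
cv2.imwrite("pics/s10.png",np.hstack([a[:,100:480],b[:,:400]]))
```

```text
[ 0.5529032  -0.32441586  0.12372036] [ 1.79609830e+02  1.30357471e-01 -1.09175198e+01] [ 0.58461541 -1.00057418 -0.59924706] [-0.17366731 -0.44648598 -0.02704727] 0.013790803703690369
```

View pics/s10.png

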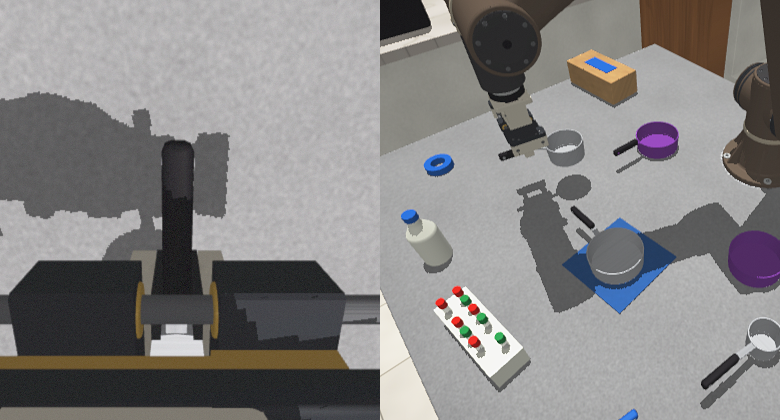

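The medium pan is held (width 13.8 mm) and lifted clear, looking level. Next I'll pin down the grasp radius and compute the target.

Run:
```python
from h import *
s=r.get_state();t=(s['tcp_pos'],s['eef_rot']);
for h in(.036,.040): 
    P=onplane('wrist',[(277,141)],s['tcp_pos'][2]+h,t)[0];u=np.radians(s['eef_rot'][2]);u=np.array([np.cos(u),np.sin(u)]);print('r grasp',.160-(P[:2]-s['tcp_pos'][:2])@u)
b=cv2.imread('pics/s10s.png')[120:190,100:230];cv2.imwrite('pics/z2.png',cv2.resize(b,None,fx=5,fy=5,interpolation=cv2.INTER_CUBIC))
```

```text
r grasp 0.09254813396682668
r grasp 0.09210540041826727
```

View pics/z2.png

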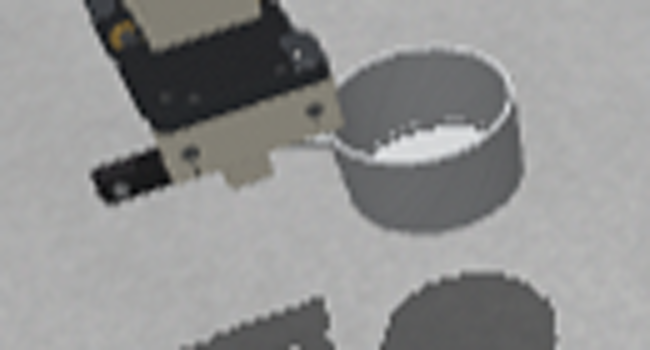

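>>> carry_out([
  [0.006, 0.033, 0, 0, 0, -0.066],
  [0.006, 0.033, 0, 0, 0, -0.066],
  [0.006, 0.033, 0, 0, 0, -0.066],
  [0.006, 0.033, 0, 0, 0, -0.066],
  [0.006, 0.033, 0, 0, 0, -0.066],
  [0.006, 0.033, 0, 0, 0, -0.066],
  [0.006, 0.033, 0, 0, 0, -0.066],
  [0.006, 0.03, 0, 0, 0, -0.066],
  [0, 0, 0, 0, 0, 0],
])

```text
time_s: 8.6
tcp_pos: [0.5919, -0.0527, 0.1107]
eef_rot: [179.4, 1.1, -43.2]
contact_force: [0.1, -0.6, -0.9]
gripper_width: 0.0135
```

>>> carry_out([
  [0.007, -0.004, 0, -0.003, -0.011, 0.016],
  [0.006, -0.004, 0, -0.0025, -0.01, 0.015],
  [0, 0, 0, 0, 0, 0],
  [0, 0, 0, 0, 0, 0],
])

```text
time_s: 8.93
tcp_pos: [0.6042, -0.0606, 0.1076]
eef_rot: [179.8, 0.1, -41.0]
contact_force: [-0.6, -0.5, -1.4]
gripper_width: 0.0132
```

Run:
```python
from h import *
s=r.get_state();print(s['tcp_pos'],s['eef_rot'],s['contact_force'],s['moment'],s['gripper_width'])
np.save('w11.npy',np.r_[s['tcp_pos'],s['eef_rot']])
a=cv2.cvtColor(r.capture("wrist"),cv2.COLOR_RGB2BGR);b=cv2.cvtColor(r.capture("scene"),cv2.COLOR_RGB2BGR);c=cv2.cvtColor(r.capture("top"),cv2.COLOR_RGB2BGR)
for n,i in zip('wst',(a,b,c)):cv2.imwrite(f"pics/s11{n}.png",i)
cv2.imwrite("pics/s11.png",np.hstack([cv2.resize(b[140:350,150:400],(500,420)),c[50:470,150:450][:370].copy() if 0 else cv2.resize(c[60:260,180:330],(315,420))])[:,:800])
```

```text
[ 0.60422785 -0.06062339  0.10763823] [ 1.79762063e+02  7.91492366e-02 -4.10237103e+01] [-0.60954918 -0.45788952 -1.39054782] [-0.03285202 -0.09084916 -0.01790005] 0.013210211674625084
```

View pics/s11.png

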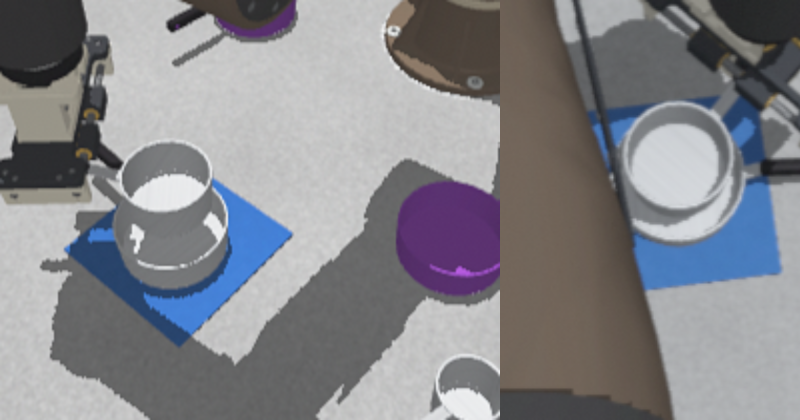

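View pics/s11w.png

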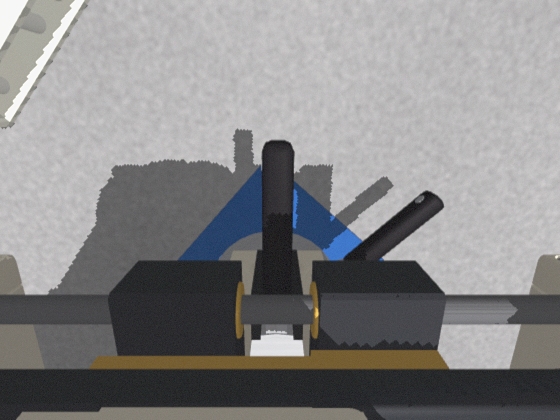

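Run:
```python
from h import *
for z in(.12,.127): print(proj('top',[.534,.0004,z]))
print(proj('top',[.5355,.001,.048]))
P=onplane('top',[(265.2,134.3)],.125);print(P)
c=cv2.imread('pics/s11t.png')[90:190,210:340];cv2.imwrite('pics/z3.png',cv2.resize(c,None,fx=6,fy=6,interpolation=cv2.INTER_CUBIC))
```

```text
[[264.9945352  134.25450507]]
[[265.0523854  133.18492285]]
[[264.15115186 143.65128393]]
[[5.32451340e-01 9.32298848e-05 1.25000000e-01]]
```

View pics/z3.png

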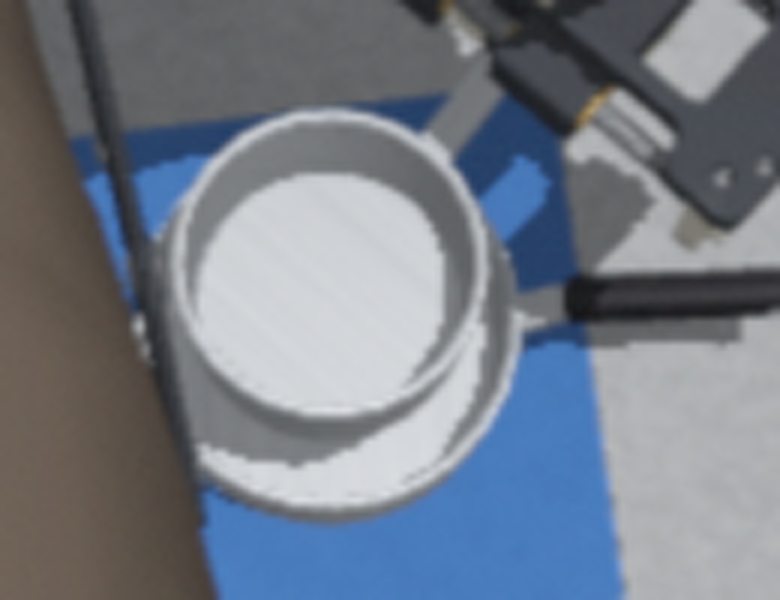

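The top view shows the medium rim centred at (265,134) over the large at (263.5,144), both as predicted, so I'll lower in stages.

>>> carry_out([
  [0.001, 0, -0.012, 0, 0, 0],
  [0, 0, -0.012, 0, 0, 0],
  [0, 0, 0, 0, 0, 0],
])

```text
time_s: 9.33
tcp_pos: [0.6054, -0.062, 0.0829]
eef_rot: [179.9, 0.0, -41.2]
contact_force: [0.1, -0.1, -2.8]
gripper_width: 0.0136
```

>>> carry_out([
  [0, 0.001, -0.012, 0, 0, 0],
  [0, 0, -0.012, 0, 0, 0],
  [0, 0, -0.01, 0, 0, 0],
  [0, 0, 0, 0, 0, 0],
])

```text
time_s: 9.67
tcp_pos: [0.605, -0.0622, 0.0468]
eef_rot: [179.9, 0.0, -41.3]
contact_force: [-0.3, -0.2, -1.2]
gripper_width: 0.0132
```

>>> carry_out([
  [0, 0.0015, -0.004, 0, 0, 0],
  [0, 0, -0.003, 0, 0, 0],
])

```text
time_s: 9.83
tcp_pos: [0.6053, -0.0609, 0.0397]
eef_rot: [179.9, 0.0, -41.3]
contact_force: [-0.0, -0.1, -2.4]
gripper_width: 0.0136
```

>>> carry_out([
  [0, 0, -0.002, 0, 0, 0],
])

```text
time_s: 9.92
tcp_pos: [0.6056, -0.0608, 0.0377]
eef_rot: [179.9, -0.0, -41.3]
contact_force: [1.0, 0.4, 0.2]
gripper_width: 0.0138
```

>>> carry_out([
  [0, 0, -0.0015, 0, 0, 0],
])

```text
time_s: 10.0
tcp_pos: [0.6063, -0.0611, 0.037]
eef_rot: [179.9, -0.1, -41.3]
contact_force: [-1.0, -2.4, 8.9]
gripper_width: 0.0133
```

The force of 8.9 N upward at z ≈ 37 mm means the pan is on the floor. I'll open part-way.

>>> carry_out([
  [0, 0, 0, 0, 0, 0],
  [0, 0, 0, 0, 0, 0],
  [0, 0, 0, 0, 0, 0],
  [0, 0, 0, 0, 0, 0],
], fingers=0.3)

```text
time_s: 10.33
tcp_pos: [0.6076, -0.0608, 0.0387]
eef_rot: [-180.0, -0.2, -41.3]
contact_force: [-0.4, 0.5, 1.4]
gripper_width: 0.0299
```

Run:
```python
from h import *
s=r.get_state();print(s['tcp_pos'],s['eef_rot'],s['contact_force'],s['gripper_width'])
a=cv2.cvtColor(r.capture("wrist"),cv2.COLOR_RGB2BGR);b=cv2.cvtColor(r.capture("scene"),cv2.COLOR_RGB2BGR)
cv2.imwrite("pics/s12.png",np.hstack([a[:,100:480],cv2.resize(b[140:350,150:350],(400,420))]))
```

```text
[ 0.60764973 -0.06083519  0.03874301] [-179.97342178   -0.20211261  -41.25244998] [-0.41921359  0.52412493  1.42651674] 0.02989061646747955
```

View pics/s12.png

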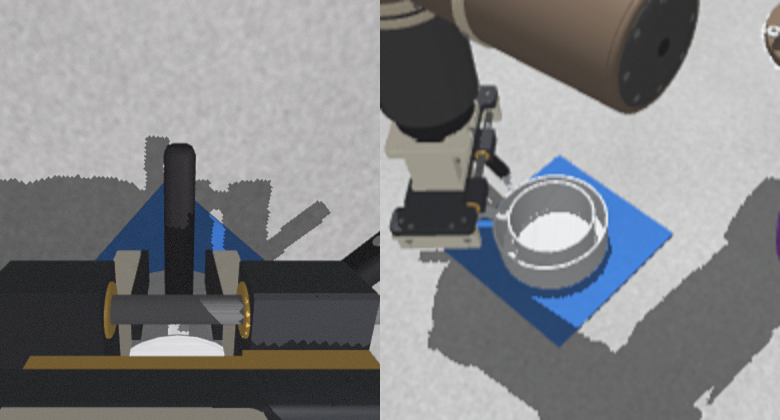

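The medium pan is nested level. Now I'll retract straight up and move to the small pan.

>>> carry_out([
  [0, 0, 0.01, 0, 0, 0],
  [0, 0, 0.02, 0, 0, 0],
  [0, 0, 0.035, 0, 0, 0],
  [0, 0, 0.035, 0, 0, 0],
  [-0.002, 0.01, 0.02, 0, 0, 0],
  [-0.006, 0.036, 0.005, 0, 0, 0.06],
  [-0.006, 0.036, 0.003, 0, 0, 0.06],
  [-0.006, 0.036, 0.003, 0, 0, 0.06],
  [-0.006, 0.036, 0.003, 0, 0, 0.06],
  [-0.006, 0.036, 0.003, 0, 0, 0.06],
  [-0.006, 0.036, 0.003, 0, 0, 0.06],
  [-0.006, 0.036, 0.003, 0, 0, 0.06],
])

```text
time_s: 11.43
tcp_pos: [0.5594, 0.2043, 0.1981]
eef_rot: [-179.8, -0.4, -16.8]
contact_force: [0.1, 0.2, -1.0]
gripper_width: 0.031
```

>>> carry_out([
  [-0.006, 0.036, 0, 0, 0, 0.06],
  [-0.006, 0.036, 0, 0, 0, 0.06],
  [-0.006, 0.036, 0, 0, 0, 0.06],
  [-0.004, 0.025, 0, 0, 0, 0.05],
  [0, 0, 0, 0, 0, 0],
  [0, 0, 0, 0, 0, 0],
], fingers=-0.1)

```text
time_s: 11.93
tcp_pos: [0.5333, 0.3516, 0.2051]
eef_rot: [-179.5, -0.7, -2.3]
contact_force: [-0.3, -0.9, -0.7]
gripper_width: 0.0479
```

Run:
```python
from h import *
s=r.get_state();print(s['time_s'],s['tcp_pos'],s['eef_rot'],s['contact_force'],s['gripper_width'])
np.save('w13.npy',np.r_[s['tcp_pos'],s['eef_rot']])
a=cv2.cvtColor(r.capture("wrist"),cv2.COLOR_RGB2BGR);b=cv2.cvtColor(r.capture("top"),cv2.COLOR_RGB2BGR)
cv2.imwrite("pics/s13w.png",a);cv2.imwrite("pics/s13t.png",b)
cv2.imwrite("pics/s13.png",np.hstack([a[:,80:480],cv2.resize(b[90:195,210:310],(400,420))]))
```

```text
11.9333 [0.5333238  0.35155341 0.20505929] [-179.51473597   -0.69185354   -2.28521975] [-0.28218915 -0.88309769 -0.65347662] 0.04789773849142335
```

View pics/s13.png

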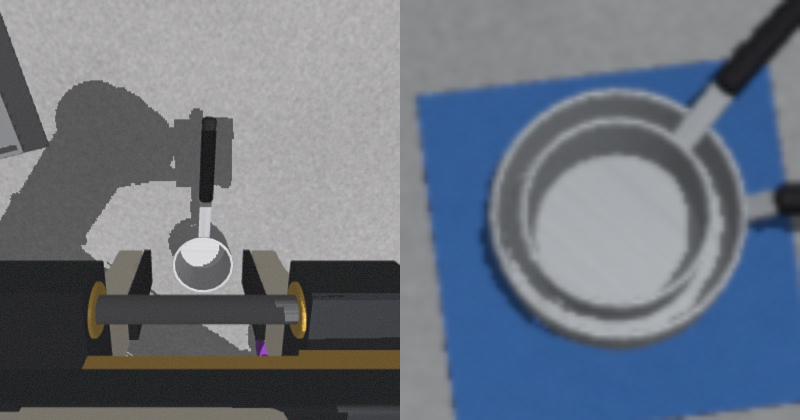

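The top view shows the medium nested in the large with its handle about 45° up-right of the large's. Next I'll measure the medium's pose and the small pan's.

Run:
```python
from h import *
img=cv2.imread('pics/s13t.png')
for nm,s,z in (('L',(324,139),.066),('M',(405,105),.070),('M',(310,95),.073)):
    try:
        m,c,st=blackblob(img,s,25,50)
    except Exception as e: print(nm,e);continue
    vv,uu=np.nonzero(m); X=onplane('top',np.c_[uu,vv],z)[:,:2];mu=X.mean(0);w,v=np.linalg.eigh(np.cov((X-mu).T));a=v[:,1]
    a=-a if a[1]>0 else a
    print(nm,c,mu,np.degrees(np.arctan2(a[1],a[0])),np.ptp((X-mu)@a),mu-.119*a)
# M rim from crop: cols 523-713, rows 118-320 in composite (scale 4)
P=onplane('top',[(210+(523+713)/2/4-100,90+(118+318)/2/4)],.056);print('Mrim',P)
P=onplane('top',[(210+(489+747)/2/4-100,90+(88+347)/2/4)],.048);print('Lrim',P)
w=np.load('w13.npy');t=(w[:3],w[3:]);img=cv2.imread('pics/s13w.png')
for thr in(45,55): print(meas(img,t,(288,160),.070,thr)[2:])
P=onplane('wrist',[(253.5,264),(312.5,264),(283,237),(283,291.5)],.052,t);print(P[:2].mean(0),P[2:].mean(0),P)
```

```text
L [322.77037037 139.12592593] [ 0.5406711 -0.115911 ] -86.30737976900042 0.07895084061101873 [0.53300705 0.00284194]<stdin>:7: RuntimeWarning: Mean of empty slice.
  ret = um.true_divide(
  avg = a.mean(axis, **keepdims_kw)
<stdin>:7: RuntimeWarning: Degrees of freedom <= 0 for slice
  c *= np.true_divide(1, fact)
  c *= np.true_divide(1, fact)
Traceback (most recent call last):
ValueError: zero-size array to reduction operation maximum which has no identity
```

Run:
```python
from h import *
img=cv2.imread('pics/s13t.png')
for nm,s,z in (('M',(306,94),.073),):
    m,c,st=blackblob(img,s,25,50)
    vv,uu=np.nonzero(m); X=onplane('top',np.c_[uu,vv],z)[:,:2];mu=X.mean(0);w,v=np.linalg.eigh(np.cov((X-mu).T));a=v[:,1]
    a=-a if a[1]>0 else a
    print(nm,c,st,mu,np.degrees(np.arctan2(a[1],a[0])),np.ptp((X-mu)@a),mu-.119*a)
P=onplane('top',[(210+(523+713-800)/2/4,90+(118+318)/2/4)],.056);print('Mrim',P)
P=onplane('top',[(210+(489+747-800)/2/4,90+(88+347)/2/4)],.048);print('Lrim',P)
w=np.load('w13.npy');t=(w[:3],w[3:]);img=cv2.imread('pics/s13w.png')
for thr in(45,55): print(meas(img,t,(288,160),.070,thr)[2:])
P=onplane('wrist',[(253.5,264),(312.5,264),(283,237),(283,291.5)],.052,t);print(P[:2].mean(0),P[2:].mean(0),P)
```

```text
M [303.01709402  97.72649573] [289  82  29  32 234] [ 0.623542   -0.07647639] -41.48279859634157 0.07937316080407965 [0.53439261 0.00234863]
Mrim [[5.31577699e-01 4.07584646e-04 5.60000000e-02]]
Lrim [[5.34001291e-01 2.92904175e-04 4.80000000e-02]]
(array([0.56507285, 0.34150899]), np.float64(-3.8173936623799154), np.float64(0.08020364565856677), np.float64(0.013729093826288785), array([0.44633688, 0.34943163]))
(array([0.5654053 , 0.34147518]), np.float64(-4.21844360418063), np.float64(0.08099325130965163), np.float64(0.013926383781066164), array([0.44672769, 0.35022873]))
[0.44703104 0.34922913 0.052     ] [0.44582822 0.34924049 0.052     ] [[0.44818511 0.38227239 0.052     ]
 [0.44587697 0.31618586 0.052     ]
 [0.47948626 0.34810847 0.052     ]
 [0.41217018 0.3503725  0.052     ]]
```

The medium's handle reads −41.5° against −86.3° for the large, a 44.8° fan. Now I'll descend on the small pan's handle.

>>> carry_out([
  [0.0025, -0.004, -0.02, -0.004, 0.006, -0.014],
  [0.0025, -0.0045, -0.03, -0.004, 0.006, -0.014],
  [0, 0, -0.03, 0, 0, 0],
  [0, 0, -0.025, 0, 0, 0],
  [0, 0, 0, 0, 0, 0],
])

```text
time_s: 12.45
tcp_pos: [0.5414, 0.3366, 0.1019]
eef_rot: [-179.7, -0.3, -4.5]
contact_force: [-0.6, -1.7, -1.9]
gripper_width: 0.0477
```

>>> carry_out([
  [-0.003, 0.006, -0.005, -0.003, 0.003, 0.01],
  [0, 0, -0.005, 0, 0, 0],
  [0, 0, 0, 0, 0, 0],
])

```text
time_s: 12.7
tcp_pos: [0.5398, 0.341, 0.0939]
eef_rot: [-179.9, -0.2, -4.1]
contact_force: [-0.1, -0.2, -0.2]
gripper_width: 0.048
```

Run:
```python
from h import *
s=r.get_state();print(s['time_s'],s['tcp_pos'],s['eef_rot'],s['contact_force'],s['gripper_width'])
a=cv2.cvtColor(r.capture("wrist"),cv2.COLOR_RGB2BGR)
cv2.imwrite("pics/s14w.png",a)
t=(s['tcp_pos'],s['eef_rot'])
print(meas(a,t,(285,180),.071,50,50)[2:])
```

```text
12.7 [0.53979088 0.34099424 0.09387589] [-179.89242137   -0.20958158   -4.11368721] [-0.05511483 -0.20303581 -0.21136985] 0.048036075641588086
(array([0.56529231, 0.34179309]), np.float64(-3.9202094643748957), np.float64(0.0822603043367259), np.float64(0.013809328175144051), array([0.44657074, 0.34992878]))
```

View pics/s14w.png

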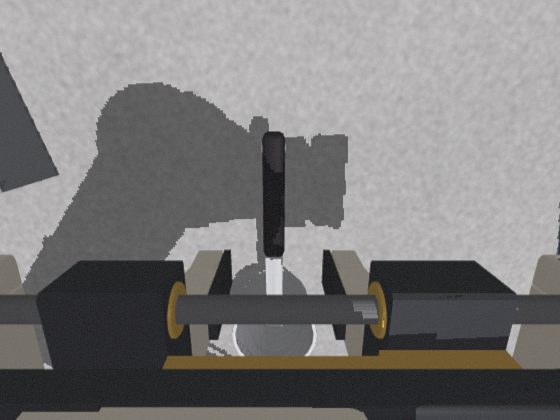

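The handle is between the fingers (col 274), so I'll descend.

>>> carry_out([
  [-0.0015, 0.002, -0.015, 0, 0, 0.003],
  [0, 0, -0.015, 0, 0, 0],
  [0, 0, -0.015, 0, 0, 0],
  [0, 0, -0.01, 0, 0, 0],
  [0, 0, 0, 0, 0, 0],
])

```text
time_s: 13.17
tcp_pos: [0.5427, 0.3476, 0.0465]
eef_rot: [-179.2, -0.8, -3.8]
contact_force: [0.4, 0.0, 0.3]
gripper_width: 0.0481
```

>>> carry_out([
  [-0.003, -0.004, -0.006, -0.007, 0.007, 0],
  [-0.001, -0.001, -0.006, -0.006, 0.006, 0],
  [0, 0, 0, 0, 0, 0],
])

```text
time_s: 13.42
tcp_pos: [0.5395, 0.3433, 0.0363]
eef_rot: [-180.0, -0.2, -3.8]
contact_force: [-0.3, 0.1, 0.3]
gripper_width: 0.0482
```

>>> carry_out([
  [-0.001, 0, -0.003, 0, 0.003, 0],
  [0, 0, 0, 0, 0, 0],
  [0, 0, 0, 0, 0, 0],
  [0, 0, 0, 0, 0, 0],
  [0, 0, 0, 0, 0, 0],
  [0, 0, 0, 0, 0, 0],
  [0, 0, 0, 0, 0, 0],
  [0, 0, 0, 0, 0, 0],
  [0, 0, 0, 0, 0, 0],
  [0, 0, 0, 0, 0, 0],
], fingers=1, force=60)

```text
time_s: 14.25
tcp_pos: [0.5393, 0.3441, 0.0349]
eef_rot: [-179.9, -0.1, -3.8]
contact_force: [0.2, 0.3, -1.2]
gripper_width: 0.0135
```

Gripped (width 13.5 mm). Lifting.

Run:
```python
from h import *
s=r.get_state();a=cv2.cvtColor(r.capture("wrist"),cv2.COLOR_RGB2BGR);cv2.imwrite("pics/s15w.png",a)
t=(s['tcp_pos'],s['eef_rot']);col=a[:,276].max(1);print('tip row',np.nonzero(col<55)[0][:3])
for row in(np.nonzero(col<55)[0][0],):
  for h in(.037,.040):
    P=onplane('wrist',[(276,row)],s['tcp_pos'][2]+h,t)[0];y=np.radians(s['eef_rot'][2]);print(.16-(P[:2]-s['tcp_pos'][:2])@[np.cos(y),np.sin(y)])
```

```text
tip row [140 141 142]
0.0923926370342288
0.09209729667678036
```

>>> carry_out([
  [0, 0, 0.01, 0, 0, 0],
  [0, 0, 0.02, 0, 0, 0],
  [0, 0, 0.03, 0, 0, 0],
  [0, 0, 0.03, 0, 0, 0],
  [0, 0, 0.02, 0, 0, 0],
  [0, 0, 0, 0, 0, 0],
])

```text
time_s: 14.8
tcp_pos: [0.5373, 0.3417, 0.1498]
eef_rot: [179.8, 0.1, -3.8]
contact_force: [0.4, -0.1, 0.6]
gripper_width: 0.0134
```

Run:
```python
from h import *
s=r.get_state();print(s['tcp_pos'],s['eef_rot'],s['contact_force'],s['gripper_width'])
a=cv2.cvtColor(r.capture("wrist"),cv2.COLOR_RGB2BGR);b=cv2.cvtColor(r.capture("scene"),cv2.COLOR_RGB2BGR)
cv2.imwrite("pics/s16.png",np.hstack([a[:,100:480],b[:,160:]]))
t=(s['tcp_pos'],s['eef_rot']);col=a[:,276].max(1);print('tip row',np.nonzero(col<55)[0][:3])
```

```text
[0.5372765  0.34167011 0.14982824] [ 1.79818435e+02  1.02673070e-01 -3.80368140e+00] [ 0.43600687 -0.09946325  0.59427677] 0.013367510375007698
tip row [139 140 141]
```

View pics/s16.png

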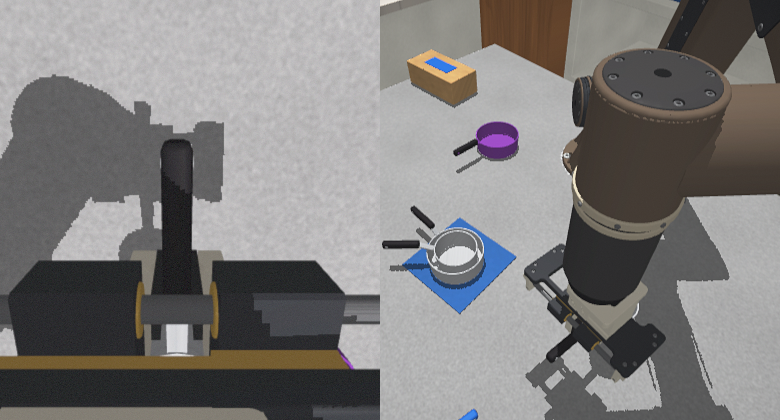

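>>> carry_out([
  [0.009, -0.033, 0, 0, 0, 0.013],
  [0.009, -0.033, 0, 0, 0, 0.013],
  [0.009, -0.033, 0, 0, 0, 0.013],
  [0.009, -0.033, 0, 0, 0, 0.013],
  [0.009, -0.033, 0, 0, 0, 0.013],
  [0.009, -0.033, 0, 0, 0, 0.013],
  [0.009, -0.033, 0, 0, 0, 0.013],
  [0.009, -0.033, 0, 0, 0, 0.013],
  [0.009, -0.033, 0, 0, 0, 0.013],
  [0, 0, 0, 0, 0, 0],
])

```text
time_s: 15.73
tcp_pos: [0.6086, 0.0303, 0.1316]
eef_rot: [179.3, 1.5, 3.5]
contact_force: [0.1, 1.1, -0.7]
gripper_width: 0.0135
```

>>> carry_out([
  [0.01, -0.012, 0, 0.006, -0.013, 0],
  [0.009, -0.011, 0, 0.006, -0.012, 0],
  [0, 0, 0, 0, 0, 0],
  [0, 0, 0, 0, 0, 0],
])

```text
time_s: 16.07
tcp_pos: [0.6252, 0.0024, 0.1256]
eef_rot: [179.9, 0.5, 3.2]
contact_force: [-0.3, 0.5, -1.0]
gripper_width: 0.0135
```

Run:
```python
from h import *
s=r.get_state();p=s['tcp_pos'];e=s['eef_rot'];print(p,e,s['contact_force'],s['gripper_width'])
y=np.radians(e[2]);c=p[:2]-.0923*np.array([np.cos(y),np.sin(y)]);print('S centre',c)
print('S rim should be',proj('top',[*c,p[2]-.0349+.054]),'M rim',proj('top',[.5355,.0005,.057]))
b=cv2.cvtColor(r.capture("top"),cv2.COLOR_RGB2BGR);cv2.imwrite('pics/s17t.png',b)
cv2.imwrite('pics/s17.png',cv2.resize(b[90:190,210:340],None,fx=6,fy=6,interpolation=cv2.INTER_CUBIC))
```

```text
[0.62519649 0.00238015 0.12558994] [179.88501346   0.50006074   3.16739735] [-0.26462394  0.53080017 -0.96882557] 0.013502399075422437
S centre [ 0.53303749 -0.00271973]
S rim should be [[266.90978755 130.93171133]] M rim [[264.4614723 142.462894 ]]
```

View pics/s17.png

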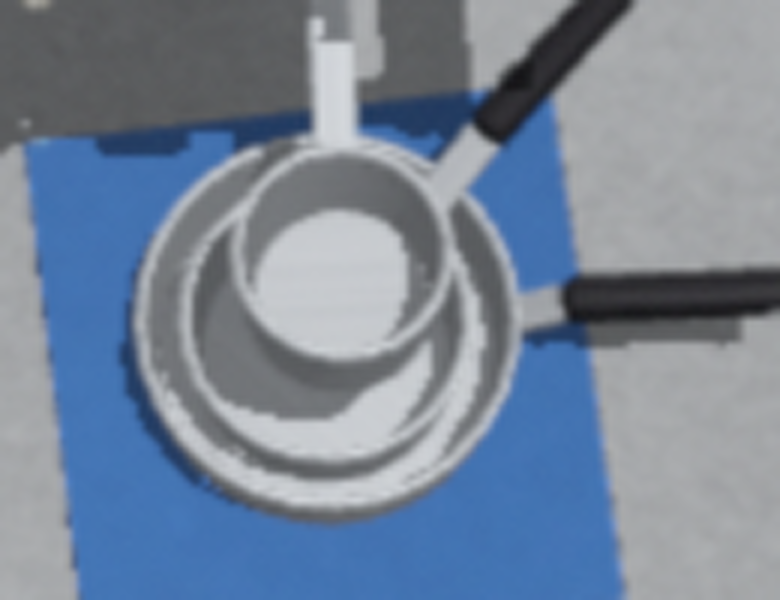

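Run:
```python
from h import *
S=onplane('top',[(266.8,132.4)],.1447)[0];M=onplane('top',[(263.7,143.5)],.057)[0];print(S,M,M-S)
```

```text
[ 0.53027363 -0.00251779  0.1447    ] [0.5333542  0.00202798 0.057     ] [ 0.00308057  0.00454577 -0.0877    ]
```

>>> carry_out([
  [0.003, 0.0045, 0, 0.002, -0.009, 0.005],
  [0, 0, -0.012, 0, 0, 0],
  [0, 0, -0.012, 0, 0, 0],
  [0, 0, 0, 0, 0, 0],
])

```text
time_s: 16.45
tcp_pos: [0.6278, 0.0101, 0.0993]
eef_rot: [-180.0, -0.1, 3.6]
contact_force: [-1.3, -0.2, -2.1]
gripper_width: 0.0131
```

>>> carry_out([
  [0, -0.0025, -0.008, 0, 0, 0],
  [0, 0, -0.01, 0, 0, 0],
  [0, 0, -0.01, 0, 0, 0],
  [0, 0, 0, 0, 0, 0],
])

```text
time_s: 16.78
tcp_pos: [0.6272, 0.0092, 0.0681]
eef_rot: [-180.0, -0.1, 3.8]
contact_force: [-1.4, 0.2, -1.7]
gripper_width: 0.0138
```

Run:
```python
from h import *
s=r.get_state();p=s['tcp_pos'];print(p,s['eef_rot'],s['contact_force'],s['gripper_width'])
b=cv2.cvtColor(r.capture("top"),cv2.COLOR_RGB2BGR);cv2.imwrite('pics/s18.png',cv2.resize(b[90:190,210:340],None,fx=6,fy=6,interpolation=cv2.INTER_CUBIC))
```

```text
[0.62722326 0.00918932 0.06810847] [-1.79978256e+02 -5.21611691e-02  3.79729335e+00] [-1.37543899  0.15693647 -1.70404454] 0.013780052897615842
```

View pics/s18.png

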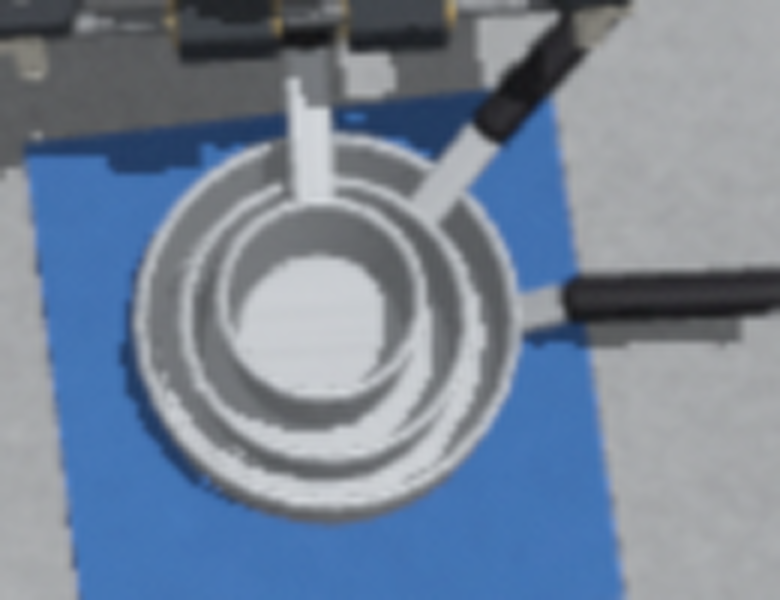

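The small pan is centred in the medium (about (320,301) heading to (322,321) as it lowers). Continuing.

>>> carry_out([
  [0, -0.0005, -0.008, 0, 0, 0],
  [0, 0, -0.006, 0, 0, 0],
  [0, 0, -0.003, 0, 0, 0],
])

```text
time_s: 17.08
tcp_pos: [0.6288, 0.0088, 0.0518]
eef_rot: [-180.0, -0.2, 3.8]
contact_force: [-0.5, -0.2, -1.4]
gripper_width: 0.0136
```

>>> carry_out([
  [-0.0005, -0.0005, -0.003, 0, 0.003, 0],
  [0, 0, -0.0015, 0, 0, 0],
])

```text
time_s: 17.25
tcp_pos: [0.6283, 0.0081, 0.0465]
eef_rot: [-180.0, -0.0, 3.8]
contact_force: [1.0, -0.1, 2.4]
gripper_width: 0.0135
```

>>> carry_out([
  [0, 0, -0.001, 0, 0, 0],
])

```text
time_s: 17.33
tcp_pos: [0.629, 0.0081, 0.0459]
eef_rot: [-180.0, -0.1, 3.8]
contact_force: [-0.6, 0.1, 6.5]
gripper_width: 0.0135
```

The contact force is 6.5 N upward at the expected height, so the small pan is seated. Releasing gently.

>>> carry_out([
  [0, 0, 0, 0, 0, 0],
  [0, 0, 0, 0, 0, 0],
  [0, 0, 0, 0, 0, 0],
  [0, 0, 0, 0, 0, 0],
], fingers=0.3)

```text
time_s: 17.67
tcp_pos: [0.6296, 0.0081, 0.0469]
eef_rot: [-180.0, -0.2, 3.8]
contact_force: [0.5, -0.8, 0.3]
gripper_width: 0.0296
```

Run:
```python
from h import *
s=r.get_state();p=s['tcp_pos'];print(p,s['eef_rot'],s['contact_force'],s['gripper_width'])
a=cv2.cvtColor(r.capture("wrist"),cv2.COLOR_RGB2BGR);b=cv2.cvtColor(r.capture("scene"),cv2.COLOR_RGB2BGR)
cv2.imwrite("pics/s19.png",np.hstack([a[:,100:480],cv2.resize(b[140:350,150:350],(400,420))]))
```

```text
[0.62962992 0.00813719 0.04693811] [-179.97430838   -0.18160506    3.84336027] [ 0.52606649 -0.8480236   0.34958863] 0.029643252088419444
```

View pics/s19.png

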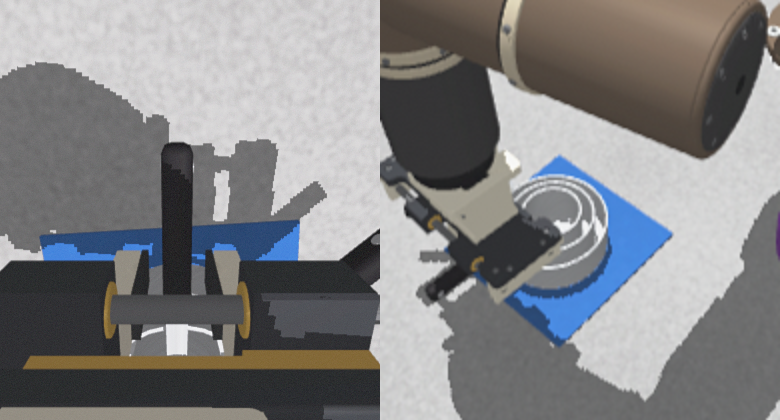

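The small pan is nested and the fingers are clear on both sides. I'll retract straight up, then move sideways so the cameras can see.

>>> carry_out([
  [0, 0, 0.01, 0, 0, 0],
  [0, 0, 0.02, 0, 0, 0],
  [0, 0, 0.035, 0, 0, 0],
  [0, 0, 0.035, 0, 0, 0],
  [0, 0, 0.03, 0, 0, 0],
  [-0.006, 0.038, 0, 0, 0, 0],
  [-0.006, 0.038, 0, 0, 0, 0],
  [-0.006, 0.038, 0, 0, 0, 0],
  [-0.006, 0.038, 0, 0, 0, 0],
  [-0.006, 0.038, 0, 0, 0, 0],
  [-0.006, 0.038, 0, 0, 0, 0],
  [-0.006, 0.038, 0, 0, 0, 0],
])

```text
time_s: 18.77
tcp_pos: [0.5844, 0.2758, 0.195]
eef_rot: [-179.8, -0.5, 3.2]
contact_force: [0.7, 0.5, 0.2]
gripper_width: 0.0307
```

>>> carry_out([
  [-0.006, 0.038, 0, 0, 0, 0],
  [-0.006, 0.038, 0, 0, 0, 0],
  [0, 0, 0, 0, 0, 0],
])

```text
time_s: 19.02
tcp_pos: [0.5699, 0.3615, 0.1981]
eef_rot: [-179.7, -0.7, 3.4]
contact_force: [1.3, -0.8, -1.2]
gripper_width: 0.0305
```

Run:
```python
from h import *
s=r.get_state();print(s['time_s'],s['tcp_pos'],s['eef_rot'],s['contact_force'])
c=cv2.cvtColor(r.capture("top"),cv2.COLOR_RGB2BGR);b=cv2.cvtColor(r.capture("scene"),cv2.COLOR_RGB2BGR)
cv2.imwrite('pics/s20t.png',c)
cv2.imwrite("pics/s20.png",np.hstack([cv2.resize(c[70:196,210:330],(400,420)),cv2.resize(b[150:360,140:340],(400,420))]))
for nm,sd,z in (('L',(324,139),.066),('M',(303,97),.073),('S',(260,75),.08)):
    m,cc,st=blackblob(c,sd,25,50)
    vv,uu=np.nonzero(m); X=onplane('top',np.c_[uu,vv],z)[:,:2];mu=X.mean(0);w,v=np.linalg.eigh(np.cov((X-mu).T));a=v[:,1]
    a=-a if (a[1]>0 if nm!='S' else a[0]<0) else a
    print(nm,cc,mu,np.degrees(np.arctan2(a[1],a[0])),np.ptp((X-mu)@a),mu-.119*a)
```

```text
19.0167 [0.56986096 0.36145598 0.19808864] [-179.67684475   -0.68984369    3.4138129 ] [ 1.30719921 -0.82523481 -1.18100689]
L [322.56226415 139.16981132] [ 0.540578   -0.11549166] -86.34841382906836 0.07894670202455867 [0.532999   0.00326675]
M [303.03404255  97.72765957] [ 0.62353974 -0.07651023] -41.497613706379376 0.07937184370938755 [0.53441072 0.00233784]
S [259.56108597  81.59276018] [0.65336933 0.01060043] 2.9573462436600964 0.07899984076568639 [0.53452781 0.00446092]
```

View pics/s20.png

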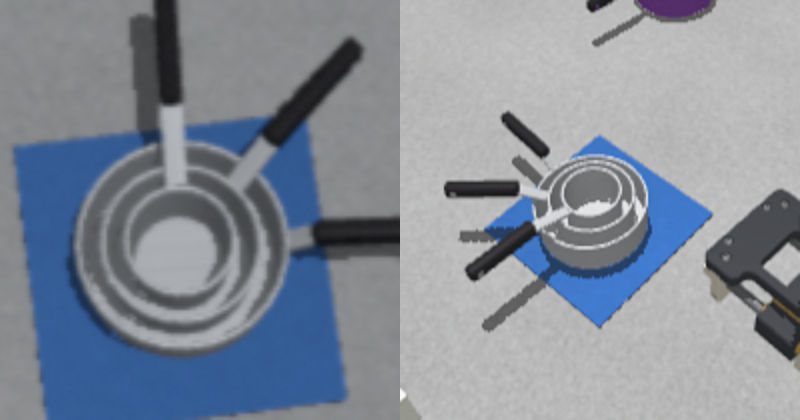

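Both views show all three pans nested level and concentric. The handles are at −86.3°, −41.5° and +3.0°, giving fans of 44.9° and 44.5°, and the arm is clear. Handing in.

Run:
```python
from plant import r
print(r.close_job())
```

```text
the job is handed in; nothing more can be done
None
```

The three pans are nested on the blue mat, the medium in the large and the small in the medium. I handed the job in at about 19 s of the 69 s allowed, with the arm clear of everything.

- **Seating:** I lowered each pan until I felt contact with the floor below (about 9 N for the medium, 6.5 N for the small) and then let go.
- **Final checks:** The top view puts the handles at −86.3° (large), −41.5° (medium) and +3.0° (small). That is 44.9° and 44.5° anticlockwise between neighbours. The pan centres agree within about 2 mm, and both the top and scene views show the nest level.
- **What went wrong:** My first grasp of the medium closed above its handle without touching it. The fingertips appear to end about 20 mm short of the stated tool point, so I took both pans about 20 mm deeper.
- **What disagreed:** Before the grasps, pan positions from the top and wrist cameras differed by up to 7 mm, so I centred the small pan over the medium using the top view alone.

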